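# Key and fit the drive pulley on the sander spindle

## Robot

A 6-joint arm with a two-finger parallel gripper is mounted at the origin on the work surface. World frame = base frame: x ahead of the robot, y to its left, z up, the work surface at z = 0. Lengths are in m, angles in rad, forces in N, time in s.
With the tool pointing down it reaches from about 0.4 to 0.825 m from the base axis. Payload 7 kg.
Tool frame: the origin (TCP) lies midway between the tips of the shut fingers; the grasp point (between the pads) lies 19 mm behind it; z points along the fingers, y is the line along which they close (so a half turn about z gives the same grasp; the last joint's range is limited). The gripper opens to 88 mm and grips with 3 to 60 N. Pads are 19 mm wide; open, the fingers measure 130 mm over their backs; the gripper's body (78 mm by 193 mm) begins 47 mm behind the grasp point.
Start: joints at [1.52, 0.359, 0.012, 0, -1.224, -0.288], TCP at [0.224, 0.637, 0.227] pointing down, gripper open.
Joint ranges: [-3.07, 3.07], [-1.43, 2.12], [-1.02, 1.25], [-3.03, 1.67], [-3.05, -0], [-3.03, 3.03]. Speed limits (rad/s): [2.39, 2.39, 3.01, 3.14, 3.14, 3.14].

## Interface

Orientations are given as a rotation vector (axis times angle).
In Python, from bench import robot, grab_frame gives the robot as it stands.
- The arm moves only by the tool drive_tool, never from a script. Its argument "plan" is a list of rows, each an object of numbers: "hand": the finger opening in m, from 0 to 0.0876; "dx", "dy", "dz": the shift along the tool's x, y, z in m; "turn": the turn about the tool's z in rad. In form: [{"hand": .., "dx": .., "dy": .., "dz": .., "turn": ..}, ...]. A call has 1 to 12 rows; each row shifts and turns the commanded pose from where the row before left it, along the tool's axes as they then stand; what a row does not reach is not made up. A row lasts 1/10 s, in which the tool goes at most 50 mm and 8.59 degrees, less where a joint would pass 70% of its speed; a pose out of reach is approached as far as the arm can. A call with a gripper value outside its range is refused whole. The fingers move at their own pace and stop on an object; "grip_force" is the grip in N (left out, the last holds). Time passes only in rows, so rows that do not move let the fingers close. It gives the time, the measured TCP pose, the force, the opening and the grip force at its end, in the units of the state.
- robot.observe(): the state, without advancing time (a new reading comes with each control period).
- grab_frame(name): name is "scene" or "top"; returns a dict with "frame" (400x640x3 uint8, red, green, blue), "fov_y" (degrees; the focal length in pixels is half the picture's height over the tangent of half this angle, whatever the lens; pixels are square), "cx", "cy" (the principal point, pixels), "k1" (the pictures are not rectified: a ray, as slopes to the right and down, at radius r is drawn at 1 + k1 r^2 times it, then the intrinsics apply), "extrinsics" (4x4, takes a point from world to camera coordinates). Camera axes: x right, y down, z forward; pixel columns grow to the right and rows downward; lengths in m; the calibration is good to about 2 mm. A picture is of the moment at which its call begins. There is no depth.
- robot.sign_off(): hands the job in; it is judged then, once.
The state is a dict: "time_s": time; "joint_pos": joint angles; "qvel": joint speeds; "effort": joint torques, N m; "tool_pos": TCP position; "eef_rot": TCP orientation; "force": force on the tool from outside, world axes, zero at the start; "ft_torque": the same for the moment, N m; "gripper_width": finger opening in m; "finger_force": force on a finger pad.
Only numpy, scipy, OpenCV 4.12 (cv2) and the standard library are available. Lean on these libraries where they do the work, as an engineer would, in place of code of your own. Each camera call takes 0.05 s, during which the arm holds its last target. There are 200 camera calls.

## Task

Fit the toothed drive pulley to the sander spindle that leans in the green stand: first drop the loose silver key into the slot in the spindle and let go of it, then slide the pulley on over the key, toothed rim first, until it sits fully home on the spindle's shoulder, and let go. Leave everything else on the bench where it is.

Things in the scene. Friction and masses are not known exactly. Their poses are not given: they have to be found in the camera images.
- stand: Green cast stand, fixed to the bench: base plate 180 x 130 x 15 mm, two cheeks up to 96 mm high, 60 mm tube behind the spindle's shoulder. Origin: centre of its underside, z up; the spindle leans towards its -x, which is the robot's left (+y) give or take 0.35 rad.
- spindle: Steel spindle, diameter 36 mm, fixed in the stand, leaning 45 degrees; does not turn. Origin: centre of the shoulder face (dark collar, diameter 54 mm), 140 mm above the bench. z: up along the axis to the free end; x: square to it, out of the key slot, 45 degrees upward; y: across the slot. It stands 84 mm out of the shoulder, the last 11 mm tapering to 24 mm diameter.
- slot (a point): Centre of the slot's floor; spindle's axes. The slot is closed at both ends: 68 mm long (spindle z = 3 to 71 mm), 15 mm wide, its edges flared to 20 mm from x = 12.5 to 15 mm; flat floor at spindle x = 9.5 mm. A seated key has its centre 8 mm off the floor (x = 17.5, y = 0, z = 35 to 39 mm), stands 7.5 mm proud of the round and stays by its weight.
- key: Loose silver key, a bar 64 mm long, 12 mm wide and 16 mm high, long edges bevelled by 2 mm, ends stepped down by 1.5 mm over the last 3 mm; lies on the bench on a 12 mm wide side, 70 g. Symmetric: either end, and either 12 mm side, may go first. Origin: centre of its underside; x along its length, y across its width, z up.
- key_center (a point): Centre of the silver key, 8 mm above its underside.
- pulley: Toothed belt pulley, 0.33 to 0.61 kg, flat on the bench: black nylon rim 116 mm in diameter, 22 mm thick; above it a bright aluminium hexagon boss. Bore right through, 39.6 mm, with a keyway 17 mm wide reaching 27 mm from the axis. Origin: centre of its underside; z up the bore towards the boss, x towards the keyway. Fitted, its frame coincides with the spindle's.
- pulley_boss (a point): Centre of the top of the pulley's hexagonal boss, on the bore axis, 62 mm above the underside (40 mm above the rim); pulley's axes. The boss is 62 mm across flats; the flats face 0, 60, 120, 180, 240 and 300 degrees from the pulley's x, so the keyway lies behind a flat. Fitted, 22 mm of spindle show beyond the boss.
- pulley_mark (a point): White paint mark on the upper face of the pulley's rim, in line with the keyway, 46 mm from the axis.
- offcut: Bystander: wood offcut 110 x 40 x 25 mm, length along x, lying between the left place and the stand. Origin: centre of its underside.
- screwdriver: Bystander: screwdriver with blue handle, 190 mm long, lying along its x between the right place and the stand, some 30 mm high. Origin under its middle.
- glue: Bystander: standing yellow glue bottle, 60 mm in diameter, 170 mm high. Origin: centre of its underside.
- jar: Bystander: standing amber jar, 72 mm in diameter, 85 mm high. Origin: centre of its underside.
- tin: Bystander: standing paint tin, 84 mm in diameter, 100 mm high, beyond the stand. Origin: centre of its underside.
- brush: Bystander: brush 200 mm long, lying along its x, beyond the stand. Origin under its middle.
- hammer: Bystander: hammer 280 mm long, lying along its x, on the right. Origin under its middle.

How it is judged:
On the way:
1. the key lies seated in the spindle's slot, released and still, with the pulley still off the spindle (x of key_center in the frame of spindle between 0.015 and 0.0192 m and y of key_center in the frame of spindle between -0.0025 and 0.0025 m and z of key_center in the frame of spindle between 0.033 and 0.041 m and angle between the x axis of key and the z axis of spindle, either way round below 0.06 rad and linear speed of key below 0.02 m/s and contact force between the fingers and key below 0.1 N and distance between pulley and spindle above 0.1 m), for 0.2 s.
At the end, for the whole second after the job is handed in: The key is seated in the slot (within 3 mm, 0.06 rad); the pulley is on over it, within 3 mm of the shoulder and of centre, square within 0.06 rad, keyway in line with the slot within 0.15 rad; both released and at rest (x of key_center in the frame of spindle between 0.015 and 0.0192 m and y of key_center in the frame of spindle between -0.0025 and 0.0025 m and z of key_center in the frame of spindle between 0.033 and 0.041 m and angle between the x axis of key and the z axis of spindle, either way round below 0.06 rad and x of pulley in the frame of spindle between -0.003 and 0.003 m and y of pulley in the frame of spindle between -0.003 and 0.003 m and z of pulley in the frame of spindle between -0.003 and 0.003 m and angle between the z axis of pulley and the z axis of spindle, either way round below 0.06 rad and angle between the x axis of pulley and the x axis of spindle, either way round below 0.15 rad and linear speed of each of key, pulley below 0.02 m/s and contact force between the fingers and key below 0.1 N and contact force between the fingers and pulley below 0.1 N); the robot touches nothing.
It fails at once if a bystander on the bench is pushed more than 30 mm from its place (distance of any of offcut, screwdriver, glue, jar, tin, brush, hammer from where it was at the start of the episode above 0.03 m).
It also fails if it takes over 72 s, if anything falls off the work surface, if the arm or the gripper's body presses on something with over 40 N, if the wrist force passes 120 N, or if a joint passes its speed limit or range.

## Working session

There is one attempt and no reset: what is moved stays moved. The work goes in short steps, Python scripts to look and compute and a tool call to move; the robot and the scene stay as the last step left them, time stands still between calls to the robot, and variables do not carry over. Pictures are saved under pics/ and viewed, at most 10 in all, crops included, and the job is handed in when it is done.

Besides the shell and the picture viewer there is one more tool, called after "Emit:" in YAML: its name, and indented under it one key for each argument. drive_tool: Moves the arm, as the interface text tells. Its arguments: {"type":"object","properties":{"plan":{"type":"array","items":{"type":"object","properties":{"hand":{"type":"number"},"dx":{"type":"number"},"dy":{"type":"number"},"dz":{"type":"number"},"turn":{"type":"number"}}}},"grip_force":{"type":"number"}},"required":["plan"]}

```bash
ls; mkdir -p pics
python3 - <<'E'
from bench import robot, grab_frame
import cv2, numpy as np
for n in ("scene","top"):
    f=grab_frame(n); cv2.imwrite(f"pics/{n}0.png",f["frame"][:,:,::-1]); np.save(f"{n}0.npy",f,allow_pickle=True)
    print(n,{k:v for k,v in f.items() if k!="frame"})
print(robot.observe())
E
```

```text
pics
scene {'fov_y': 47.94699097083147, 'cx': 311.2995555298228, 'cy': 201.11755831557412, 'k1': -0.07822039445794772, 'extrinsics': array([[-0.51438984,  0.85754386, -0.00465073,  0.35145572],
       [ 0.66839814,  0.39752306, -0.62866473, -0.27575842],
       [-0.53725881, -0.32648729, -0.77766254,  1.97699397],
       [ 0.        ,  0.        ,  0.        ,  1.        ]])}
top {'fov_y': 46.53028702736512, 'cx': 319.76742587223254, 'cy': 200.0551470521589, 'k1': 0.003531701602387054, 'extrinsics': array([[-0.01910375, -0.99975797, -0.01091075, -0.04857447],
       [-0.99656573,  0.0199199 , -0.08037382,  0.58424547],
       [ 0.0805717 ,  0.00933784, -0.99670507,  1.35259207],
       [ 0.        ,  0.        ,  0.        ,  1.        ]])}
{'time_s': 0.1, 'joint_pos': array([ 1.52009738e+00,  3.59316138e-01,  1.11683754e-02, -3.21519765e-04,
       -1.22414166e+00, -2.88113664e-01]), 'qvel': array([ 5.43655533e-05, -1.23027744e-03,  4.05050107e-03,  6.77474960e-04,
        3.35170096e-06, -4.17073540e-04]), 'effort': array([-3.12265642e-03, -5.84164524e+01,  2.93751258e+01,  7.01561540e+00,
        1.01172575e-02, -5.90204877e-05]), 'tool_pos': array([0.22421459, 0.63619938, 0.22572128]), 'eef_rot': array([ 3.09509523e+00, -5.29577073e-01, -1.93679454e-04]), 'force': array([-0.00822283,  0.13537877,  0.87386985]), 'ft_torque': array([-0.03859944,  0.05469917, -0.0161402 ]), 'finger_force': 0.0, 'gripper_width': 0.08781094869782152}
```

View pics/scene0.png

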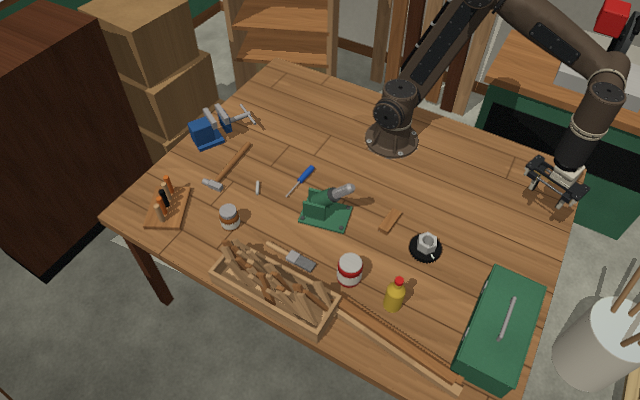

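View pics/top0.png

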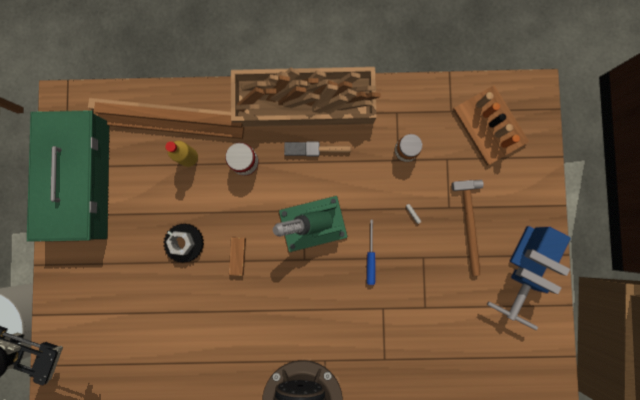

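The top view shows the key near (413,214), the pulley near (183,243) and the spindle tip near (280,230). In the scene view they are near (258,187), (426,247) and (345,190). The tool only points down, so both parts have to pivot in the grip. I'll zoom in next.

```bash
cat > h.py <<'E'
import numpy as np, cv2
from scipy.optimize import least_squares
def load(p): return np.load(p+".npy",allow_pickle=True).item()
def snap(name,tag):
    from bench import grab_frame
    f=grab_frame(name); np.save(f"{name}{tag}.npy",f,allow_pickle=True); return f
def K(f):
    F=f["frame"].shape[0]/2/np.tan(np.radians(f["fov_y"]/2)); return F
def proj(f,P):
    P=np.atleast_2d(P); E=f["extrinsics"]; c=P@E[:3,:3].T+E[:3,3]
    s=c[:,:2]/c[:,2:]; r2=(s**2).sum(1,keepdims=True); s=s*(1+f["k1"]*r2)
    return s*K(f)+[f["cx"],f["cy"]]
def ray(f,uv):
    d=(np.asarray(uv,float)-[f["cx"],f["cy"]])/K(f); s=d.copy()
    for _ in range(20): s=d/(1+f["k1"]*(s@s))
    E=f["extrinsics"]; R=E[:3,:3]; o=-R.T@E[:3,3]; v=R.T@np.r_[s,1]
    return o,v/np.linalg.norm(v)
def onz(f,uv,z):
    o,v=ray(f,uv); return o+v*(z-o[2])/v[2]
def tri(f1,a,f2,b):
    o1,v1=ray(f1,a); o2,v2=ray(f2,b)
    A=np.c_[v1,-v2]; t=np.linalg.lstsq(A,o2-o1,rcond=None)[0]
    p,q=o1+v1*t[0],o2+v2*t[1]; return (p+q)/2,np.linalg.norm(p-q)
def crop(f,u,v,w=65,k=4):
    u,v=int(u-w//2),int(v-w//2); c=f["frame"][v:v+w,u:u+w,::-1]
    return cv2.resize(c,None,fx=k,fy=k,interpolation=cv2.INTER_CUBIC)
E
python3 - <<'E'
from h import *
t,s=load("top0"),load("scene0")
a=np.hstack([crop(t,413,214),crop(t,183,243),crop(t,300,225)])
b=np.hstack([crop(s,258,187),crop(s,426,247),crop(s,335,200)])
cv2.imwrite("pics/m1.png",np.vstack([a,b]))
E
```

```text
(no output)
```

View pics/m1.png

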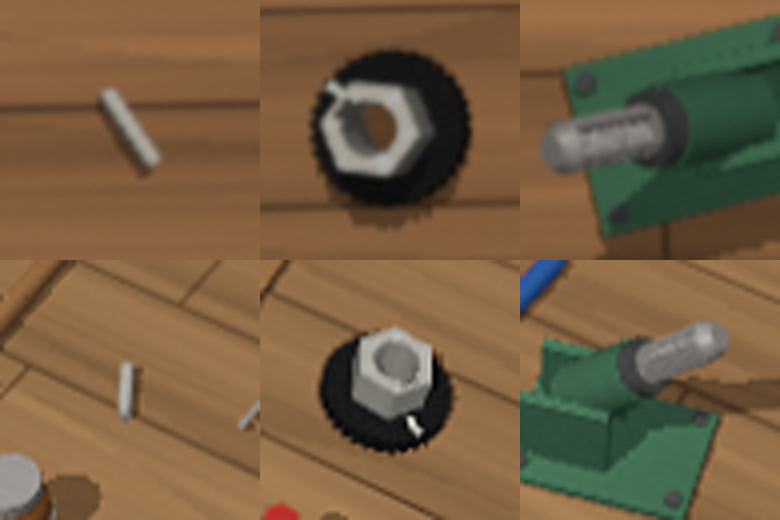

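The top row shows the key, the pulley with its mark at the upper left, and the spindle with its slot facing up. The bottom row shows the same things from the scene camera. The silhouettes are clean enough to segment, so I'll measure from masks.

```bash
cat > m.py <<'E'
from h import *
t,s=load("top0"),load("scene0")
def comp(m,u,v,area=15):
    n,l,st,c=cv2.connectedComponentsWithStats(m.astype(np.uint8))
    ks=[k for k in range(1,n) if st[k,4]>=area]
    k=min(ks,key=lambda k:np.hypot(*(c[k]-[u,v]))); return l==k
def hsv(f): return cv2.cvtColor(f["frame"],cv2.COLOR_RGB2HSV).astype(int)
def pca(m,w=None):
    v,u=np.nonzero(m); p=np.c_[u,v].astype(float); c=p.mean(0); e,V=np.linalg.eigh(np.cov((p-c).T))
    d=V[:,1]; q=(p-c)@d; return c,d,q.min(),q.max(),len(p)
for n,f,kp,pp,sp in (("top",t,(413,214),(183,243),(290,228)),("scene",s,(258,187),(426,247),(342,191))):
    H=hsv(f); sil=(H[:,:,1]<70)&(H[:,:,2]>95)
    key=comp(sil,*kp); c,d,a,b,N=pca(key); print(n,"key",c,d,a,b,N,onz(f,c,.012))
    bos=comp(sil,*pp); print(" boss",pca(bos)[0],bos.sum())
    spi=comp(sil,*sp); c,d,a,b,N=pca(spi); print(" spin",c,d,a,b,N)
    blk=comp(H[:,:,2]<50,*pp); cnt=cv2.findContours(((blk)).astype(np.uint8),0,2)[0]; cnt=max(cnt,key=len)
    e=cv2.fitEllipse(cnt); print(" rim",e)
    green=comp((H[:,:,0]>60)&(H[:,:,0]<95)&(H[:,:,1]>60),313,223 if n=="top" else 213,200)
    g=max(cv2.findContours(green.astype(np.uint8),0,2)[0],key=len); print(" green",cv2.minAreaRect(g),cv2.approxPolyDP(g,4,True).reshape(-1,2).tolist())
    m=np.zeros(f["frame"].shape,np.uint8); vis=f["frame"].copy(); 
    for k,c in ((key,(255,0,0)),(bos,(255,0,255)),(spi,(255,0,0)),(blk,(255,255,0)),(green,(0,0,255))): vis[k]=(vis[k]//2+np.array(c)//2)
    np.save(n+"v.npy",dict(f,frame=vis),allow_pickle=True)
t,s=load("topv"),load("scenev")
a=np.hstack([crop(t,413,214),crop(t,183,243),crop(t,300,225)])
b=np.hstack([crop(s,258,187),crop(s,426,247),crop(s,335,200)])
cv2.imwrite("pics/m2.png",np.vstack([a,b]))
E
python3 m.py
```

```text
top key [413.07368421 213.09473684] [0.56023235 0.8283355 ] -10.936167841385283 10.9647626541924 95 [ 0.53973471 -0.3360599   0.012     ]
 boss [178.16339869 242.62745098] 306
 spin [286.87943262 226.4964539 ] [-0.9781199   0.20804196] -15.72517896166025 14.512675834182325 282
 rim ((182.984375, 242.82891845703125), (36.05527877807617, 36.86005783081055), 74.98660278320312)
 green ((312.7353210449219, 223.44117736816406), (41.95866012573242, 59.421226501464844), 75.96376037597656) [[336, 197], [280, 211], [282, 221], [303, 214], [310, 222], [306, 234], [286, 235], [289, 250], [346, 236]]
scene key [257.  187.5] [0. 1.] -6.5 6.5 42 [ 0.54267743 -0.33597112  0.012     ]
 boss [426.84272997 242.45994065] 337
 spin [342.78995434 190.23287671] [-0.91897613  0.39431316] -11.97084339570212 11.795449954138233 219
 rim ((424.4664001464844, 247.13661193847656), (27.38481330871582, 29.829904556274414), 96.64087677001953)
 green ((326.1046142578125, 208.22349548339844), (48.390018463134766, 40.52128601074219), 15.52410888671875) [[309, 188], [298, 221], [342, 233], [351, 206], [346, 209], [330, 201], [329, 188]]
```

View pics/m2.png

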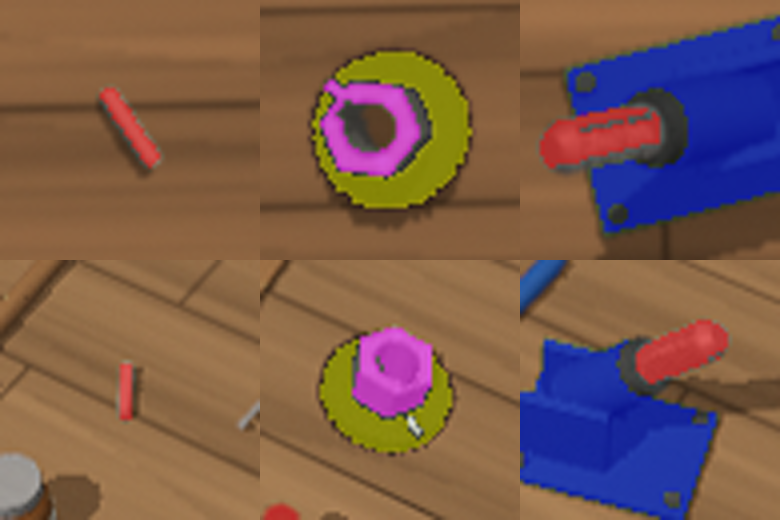

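The masks fit the parts, though the spindle mask misses a shaded edge strip. I'll refine the spindle outline with sub-pixel gray runs and triangulate everything.

```bash
cat > m3.py <<'E'
from h import *
import m
E
python3 - <<'E'
from h import *
t,s=load("top0"),load("scene0")
np.set_printoptions(linewidth=250,precision=4,suppress=True)
for f,(u0,u1,v0,v1) in ((t,(268,308,216,240)),(s,(326,364,178,204))):
    H=cv2.cvtColor(f["frame"],cv2.COLOR_RGB2HSV).astype(int)[v0:v1,u0:u1]
    print(u0,v0)
    for r in range(v1-v0): print(v0+r,"".join(("#" if V>=140 else "+" if V>=95 else "-" if V>=70 else ".") if S<75 else ("g" if 60<h<95 else " ") for h,S,V in H[r]))
P,e=tri(t,(413.07,213.09),s,(257,187.5)); print("key",P,e)
c=np.array([413.07,213.09]); d=np.array([.56023,.82834]); a=onz(t,c-d*9,.014)-onz(t,c+d*9,.014); print("key dir",a,np.degrees(np.arctan2(a[1],a[0])))
P,e=tri(t,(182.98,242.83),s,(424.47,247.14)); print("rim",P,e, onz(t,(182.98,242.83),.015),onz(s,(424.47,247.14),.011))
print("mark",tri(t,(170,233),s,(432.7,256.7)))
for q in ([280,211],[336,197],[346,236],[289,250]): print("plate",q,onz(t,q,.015))
for q in ([298,221],[342,233],[351,206]): print("plateS",q,onz(s,q,.015))
H=cv2.cvtColor(t["frame"],cv2.COLOR_RGB2HSV).astype(int)
m=((H[:,:,1]<70)&(H[:,:,2]>110)).astype(np.uint8)[225:262,162:205]
for r in range(5,30): print(225+r,"".join("#" if x else "." for x in m[r]))
E
```

```text
268 216
216             -gg..ggggggggggg-.........gg
217             -gggggggggggggg............g
218              ggggggggggggg-.............
219              -ggggggggggg--------.......
220              -gggggg+++++++++++++-......
221              --++++++++++++++++--+-.....
222              ++++++++++++++------++.....
223          +++++++++++++----+--++++++-....
224         +++++++++----+-++++++++++++-....
225        ++++++++---++++++++++###++++-....
226       ++++####++++#+++++++++##+++++-....
227      +++++#####++####++++++++++++++-....
228      +++++#####+++#####++++++++++++-....
229      ++++++####+++#++++++++++++----.....
230      +++++++++++++++++++++---------.....
231      ++++++++++++++++++-------.--.......
232       +++++++++++-----------............
233       ++++++++++-------------..........g
234        ++-------------ggggggggg......ggg
235          -----+ ---ggggggggggggggggggggg
236                  -gggggggggggggggggggggg
237                  -gggggggggggggggggggggg
238                   gggggggggggggggggggggg
239                   gggggggggggggggggggggg
326 178
178 
[... 2173 characters left out ...]
........#####...............
241 .....####..............#####...............
242 .....####..............#####...............
243 .....####..............######..............
244 .....#####.............######..............
245 ......####.............#####...............
246 ......#####...........######...............
247 ......#####..........######................
248 .......######.......######.................
249 .......########...#######..................
250 ........#################..................
251 ........################...................
252 ........###############....................
253 ..........############.....................
254 ..................###......................
```

```bash
cat > m4.py <<'E'
from h import *
np.set_printoptions(linewidth=200,precision=4,suppress=True)
t,s=load("top0"),load("scene0")
def gray(f,lo,S=75):
    H=cv2.cvtColor(f["frame"],cv2.COLOR_RGB2HSV).astype(int); return (H[:,:,1]<S)&(H[:,:,2]>=lo)
# spindle
def cols(f,us,v0,v1,lo):
    g=gray(f,lo); out=[]
    for u in us:
        r=np.nonzero(g[v0:v1,u])[0]+v0; out.append((u,(r.min()+r.max())/2,r.max()-r.min()+1))
    return np.array(out)
a=cols(t,range(279,290),219,236,70); b=cols(s,range(339,348),180,200,95); print(a.T);print(b.T)
def ax(p):
    L=np.array([-np.sin(p[2]),np.cos(p[2]),0]); z=(L+[0,0,1])/2**.5; x=(-L+[0,0,1])/2**.5; y=np.cross(z,x)
    return np.array([p[0],p[1],.14]),x,y,z
ph=np.linspace(0,2*np.pi,60)[:,None]
def res(p):
    o,x,y,z=ax(p); q=np.linspace(.01,.084,30)[:,None]; r=[]
    for f,c in((t,a),(s,b)):
        P=proj(f,o+q*z); i=np.argsort(P[:,0]); r+=list((np.interp(c[:,0],P[i,0],P[i,1])-c[:,1])/len(c)**.5*2)
    E=o+.084*z+.012*(np.cos(ph)*x+np.sin(ph)*y)
    r+=[proj(t,E)[:,0].min()-272.5,proj(s,E)[:,0].max()-354.0,(p[2]-.222)/.02]
    return r
R=least_squares(res,[.52,0,.222]); print("spindle",R.x,np.array(R.fun)[[0,10,11,19,20,21,22]])
o,x,y,z=ax(R.x); print("axes",o,x,y,z,"tip",o+.084*z,"slot mid top",o+.0255*x+.037*z)
# pulley hex
g=gray(t,110,70).astype(np.uint8); n,l,st,c=cv2.connectedComponentsWithStats(g); k=l[243,168]; mk=cv2.morphologyEx((l==k).astype(np.uint8),cv2.MORPH_OPEN,np.ones((3,3),np.uint8))
mk[:,:]*=1; mk[:232]=0; mk[:235,:171]=0
h=cv2.convexHull(np.argwhere(mk)[:,::-1].astype(np.int32)).reshape(-1,2)
W=np.array([onz(t,q,.062)[:2] for q in h]); A=cv2.minAreaRect((W*1e4).astype(np.float32)); print("hex rect",A)
M=cv2.moments((W*1e4).astype(np.float32)); C=np.array([M["m10"],M["m01"]])/M["m00"]/1e4; print("boss centre",C,"area mm2",M["m00"]/100,"exp 3329")
# resample hull, 6-fold phase
Q=np.vstack([np.linspace(W[i],W[(i+1)%len(W)],50,endpoint=False) for i in range(len(W))])-C
th=np.arctan2(Q[:,1],Q[:,0]); r=np.hypot(*Q.T); i=np.argsort(th); tt=np.linspace(-np.pi,np.pi,720,endpoint=False)
rr=np.interp(tt,th[i],r[i],period=2*np.pi); F=(rr*np.exp(6j*tt)).sum(); print("corner phase deg",np.degrees(np.angle(F)/6),"amp",abs(F))
# rim upper-face: full hull in both
for f,q,z0 in((t,(183,243),.022),(s,(426,247),.022)):
    H=cv2.cvtColor(f["frame"],cv2.COLOR_RGB2HSV).astype(int); B=(H[:,:,2]<50).astype(np.uint8); n,l,st,c=cv2.connectedComponentsWithStats(B)
    k=min([k for k in range(1,n) if st[k,4]>100],key=lambda k:np.hypot(*(c[k]-q))); h=cv2.convexHull(np.argwhere(l==k)[:,::-1].astype(np.int32)).reshape(-1,2)
    W=np.array([onz(f,p,z0)[:2] for p in h]); cc=cv2.fitEllipse((W*1e3).astype(np.float32)); print("rim",cc, cv2.minEnclosingCircle((W*1e3).astype(np.float32)))
E
python3 m4.py
```

```text
[[279.  280.  281.  282.  283.  284.  285.  286.  287.  288.  289. ]
 [229.  229.  227.  228.  227.5 228.  228.  228.  227.5 227.  227. ]
 [ 13.   13.   17.   15.   14.   15.   15.   15.   14.   15.   15. ]]
[[339.  340.  341.  342.  343.  344.  345.  346.  347. ]
 [191.5 191.  191.  191.  190.  190.  189.  189.  188.5]
 [ 10.   11.   11.   11.   11.   11.   11.   11.   12. ]]
spindle [ 0.5085 -0.0067  0.2198] [-0.0769 -0.1026  0.3032  0.1456  0.7888  0.4727 -0.1086]
axes [ 0.5085 -0.0067  0.14  ] [ 0.1542 -0.6901  0.7071] [0.9759 0.2181 0.    ] [-0.1542  0.6901  0.7071] tip [0.4956 0.0513 0.1994] slot mid top [0.5067 0.0013 0.1842]
hex rect ((4649.375, 3462.18603515625), (663.5079345703125, 626.8085327148438), 88.88929748535156)
boss centre [0.4658 0.3472] area mm2 3295.0093475580215 exp 3329
corner phase deg 22.904331265062506 amp 0.43853535515125747
rim ((464.4482116699219, 344.2865905761719), (114.71968078613281, 115.95882415771484), 57.505741119384766) ((463.88018798828125, 344.3037109375), 58.469696044921875)
rim ((474.5152282714844, 347.1694030761719), (113.2032699584961, 124.62779998779297), 90.13318634033203) ((475.7083740234375, 349.6238098144531), 61.685707092285156)
```

Poses found:
- **Key:** (0.540, -0.337), yaw 32.2°.
- **Pulley:** (0.465, 0.346), keyway at 53°.
- **Spindle:** shoulder at (0.5085, -0.0067, 0.140), slot line at -77.4°.

I'll lift and turn first.

Emit:
drive_tool:
  plan:
    - {"dz":-0.04,"turn":0.14,"hand":0.04}
    - {"dz":-0.04,"turn":0.14,"hand":0.04}
    - {"turn":0.14,"hand":0.04}
    - {"turn":0.14,"hand":0.04}
    - {"turn":0.14,"hand":0.04}
    - {"turn":0.14,"hand":0.04}
    - {"turn":0.14,"hand":0.04}
    - {"turn":0.14,"hand":0.04}
    - {"turn":0.14,"hand":0.04}
    - {"turn":0.14,"hand":0.04}
    - {"turn":0.14,"hand":0.04}
    - {"turn":0.14,"hand":0.04}

```text
schema error: expected keys hand, dx, dy, dz, turn
```

```bash
cat > go.py <<'E'
import sys,numpy as np
from scipy.spatial.transform import Rotation as Rn
from bench import robot
# usage: go.py x y z phi_deg|-   -> tool shift at present yaw, and turn
np.set_printoptions(precision=4,suppress=True)
o=robot.observe(); R=Rn.from_rotvec(o["eef_rot"]).as_matrix(); p=np.array(o["tool_pos"])
phi=np.degrees(np.arctan2(R[1,0],R[0,0]))
print("t",o["time_s"],"p",p,"phi %.2f"%phi,"zdir",R[:,2],"J",np.array(o["joint_pos"]),"F",o["force"],"w %.4f ff %.2f"%(o["gripper_width"],o["finger_force"]))
a=[float(v) if v!="-" else None for v in sys.argv[1:]]
if len(a)>=3:
    d=R.T@(np.array(a[:3])-p); print("shift tool",d,"len",np.linalg.norm(d))
if len(a)>3: print("turn",-np.radians((a[3]-phi+180)%360-180))
E
python3 go.py .54 -.337 .30 -147.8
```

```text
t 0.1 p [0.2242 0.6362 0.2257] phi -19.42 zdir [-0.0004 -0.0015 -1.    ] J [ 1.5201  0.3593  0.0112 -0.0003 -1.2241 -0.2881] F [-0.0082  0.1354  0.8739] w 0.0878 ff 0.00
shift tool [ 0.6214  0.813  -0.073 ] len 1.0258434551810727
turn 2.2406746637516513
```

Emit:
drive_tool:
  plan:
    - {"dx":0,"dy":0,"dz":-0.04,"turn":0.14,"hand":0.04}
    - {"dx":0,"dy":0,"dz":-0.04,"turn":0.14,"hand":0.04}
    - {"dx":0,"dy":0,"dz":0,"turn":0.14,"hand":0.04}
    - {"dx":0,"dy":0,"dz":0,"turn":0.14,"hand":0.04}
    - {"dx":0,"dy":0,"dz":0,"turn":0.14,"hand":0.04}
    - {"dx":0,"dy":0,"dz":0,"turn":0.14,"hand":0.04}
    - {"dx":0,"dy":0,"dz":0,"turn":0.14,"hand":0.04}
    - {"dx":0,"dy":0,"dz":0,"turn":0.14,"hand":0.04}
    - {"dx":0,"dy":0,"dz":0,"turn":0.14,"hand":0.04}
    - {"dx":0,"dy":0,"dz":0,"turn":0.14,"hand":0.04}
    - {"dx":0,"dy":0,"dz":0,"turn":0.14,"hand":0.04}
    - {"dx":0,"dy":0,"dz":0,"turn":0.14,"hand":0.04}

```text
time_s: 1.3
tool_pos: [0.2243, 0.6364, 0.306]
eef_rot: [1.664, -2.664, 0.001]
force: [-0.2, -1.1, -0.1]
gripper_width: 0.0405
finger_force: 0.0
```

```bash
python3 go.py .5 .30 .30 -147.8
```

```text
t 1.3 p [0.2243 0.6364 0.306 ] phi -116.00 zdir [-0.0003 -0.001  -1.    ] J [ 1.5201  0.3241  0.1397 -0.0003 -1.3874 -1.9739] F [-0.2439 -1.1086 -0.1492] w 0.0405 ff 0.00
shift tool [ 0.1814 -0.3953  0.0062] len 0.43500370751153644
turn 0.5549436638545862
```

Emit:
drive_tool:
  plan:
    - {"dx":0,"dy":0,"dz":0,"turn":0.139,"hand":0.04}
    - {"dx":0,"dy":0,"dz":0,"turn":0.139,"hand":0.04}
    - {"dx":0,"dy":0,"dz":0,"turn":0.139,"hand":0.04}
    - {"dx":0,"dy":0,"dz":0,"turn":0.138,"hand":0.04}
    - {"dx":-0.006,"dy":-0.048,"dz":0,"turn":0,"hand":0.04}
    - {"dx":-0.006,"dy":-0.048,"dz":0,"turn":0,"hand":0.04}
    - {"dx":-0.006,"dy":-0.048,"dz":0,"turn":0,"hand":0.04}
    - {"dx":-0.006,"dy":-0.048,"dz":0,"turn":0,"hand":0.04}
    - {"dx":-0.006,"dy":-0.048,"dz":0,"turn":0,"hand":0.04}
    - {"dx":-0.006,"dy":-0.048,"dz":0,"turn":0,"hand":0.04}
    - {"dx":-0.006,"dy":-0.048,"dz":0,"turn":0,"hand":0.04}
    - {"dx":-0.006,"dy":-0.048,"dz":0,"turn":0,"hand":0.04}

```text
time_s: 2.5
tool_pos: [0.472, 0.3369, 0.3064]
eef_rot: [0.88, -3.015, 0.0]
force: [0.8, 0.9, -0.2]
gripper_width: 0.0401
finger_force: 0.0
```

Emit:
drive_tool:
  plan:
    - {"dx":0.0235,"dy":-0.043,"dz":0,"turn":0,"hand":0.04}
    - {"dx":0.0235,"dy":-0.043,"dz":0,"turn":0,"hand":0.04}
    - {"dx":0.0235,"dy":-0.043,"dz":0,"turn":0,"hand":0.04}
    - {"dx":0.0235,"dy":-0.043,"dz":0,"turn":0,"hand":0.04}
    - {"dx":0.0235,"dy":-0.043,"dz":0,"turn":0,"hand":0.04}
    - {"dx":0.0235,"dy":-0.043,"dz":0,"turn":0,"hand":0.04}
    - {"dx":0.0235,"dy":-0.043,"dz":0,"turn":0,"hand":0.04}
    - {"dx":0.0235,"dy":-0.043,"dz":0,"turn":0,"hand":0.04}
    - {"dx":0.0235,"dy":-0.043,"dz":0,"turn":0,"hand":0.04}
    - {"dx":0.0235,"dy":-0.043,"dz":0,"turn":0,"hand":0.04}
    - {"dx":0.0235,"dy":-0.043,"dz":0,"turn":0,"hand":0.04}
    - {"dx":0.0235,"dy":-0.043,"dz":0,"turn":0,"hand":0.04}

```text
time_s: 3.7
tool_pos: [0.5106, -0.25, 0.3064]
eef_rot: [0.88, -3.016, -0.0]
force: [2.6, 0.1, 0.2]
gripper_width: 0.0401
finger_force: 0.0
```

```bash
python3 go.py .5405 -.3365 .06 -147.8
```

```text
t 3.7 p [ 0.5106 -0.25    0.3064] phi -147.47 zdir [-0.0001  0.0002 -1.    ] J [-0.1114  0.1416 -0.0977 -0.0002 -1.3316 -0.8916] F [2.6473 0.1417 0.1997] w 0.0401 ff 0.00
shift tool [ 0.0213 -0.089   0.2464] len 0.26283988083537796
turn 0.005826199830593881
```

Emit:
drive_tool:
  plan:
    - {"dx":0.007,"dy":-0.03,"dz":0.025,"turn":0.006,"hand":0.04}
    - {"dx":0.007,"dy":-0.03,"dz":0.025,"turn":0,"hand":0.04}
    - {"dx":0.007,"dy":-0.029,"dz":0.025,"turn":0,"hand":0.04}
    - {"dx":0,"dy":0,"dz":0.045,"turn":0,"hand":0.04}
    - {"dx":0,"dy":0,"dz":0.045,"turn":0,"hand":0.04}
    - {"dx":0,"dy":0,"dz":0.045,"turn":0,"hand":0.04}
    - {"dx":0,"dy":0,"dz":0.035,"turn":0,"hand":0.04}
    - {"dx":0,"dy":0,"dz":0,"turn":0,"hand":0.04}

```text
time_s: 4.5
tool_pos: [0.5369, -0.3331, 0.0559]
eef_rot: [0.867, -3.011, -0.01]
force: [-1.1, 1.0, -0.1]
gripper_width: 0.04
finger_force: 0.0
```

```bash
python3 go.py .5405 -.3365 .0105 -147.8
python3 - <<'E'
from h import *
t=snap("top",1);s=snap("scene",1)
cv2.imwrite("pics/k1.png",np.hstack([crop(t,413,214,80,5),crop(s,258,187,80,5)]))
E
```

```text
t 4.5 p [ 0.5369 -0.3331  0.0559] phi -147.88 zdir [-0.0096  0.0036 -0.9999] J [-0.2476  0.4456 -0.2796 -0.0016 -0.8558 -0.7616] F [-1.06    0.9568 -0.0785] w 0.0400 ff 0.00
shift tool [-0.0015 -0.0051  0.0454] len 0.04567909919569301
turn -0.0013339499405658024
```

View pics/k1.png

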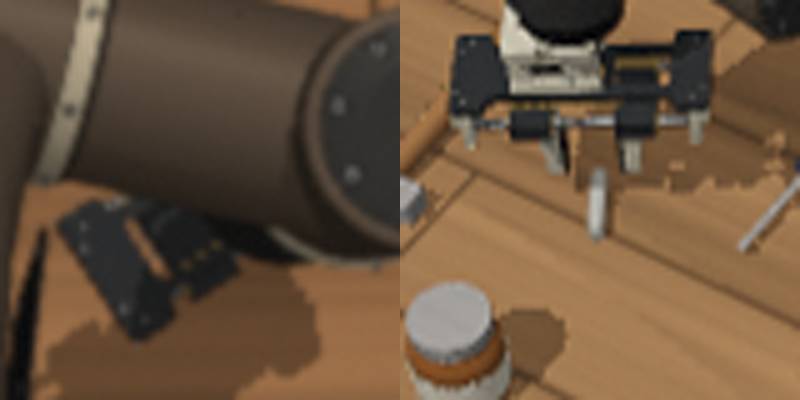

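The scene view shows the fingers straddling the key, which sits at crop pixel (598,205). The arm hides it in the top view. I'll go down and close.

Emit:
drive_tool:
  plan:
    - {"dx":-0.0015,"dy":-0.005,"dz":0.02,"turn":0,"hand":0.04}
    - {"dx":0,"dy":0,"dz":0.015,"turn":0,"hand":0.04}
    - {"dx":0,"dy":0,"dz":0.01,"turn":0,"hand":0.04}
    - {"dx":0,"dy":0,"dz":0,"turn":0,"hand":0.04}
    - {"dx":0,"dy":0,"dz":0,"turn":0,"hand":0.04}

```text
time_s: 5.1
tool_pos: [0.5451, -0.338, 0.0172]
eef_rot: [-0.871, 3.018, -0.001]
force: [0.4, -0.4, -0.1]
gripper_width: 0.0399
finger_force: 0.0
```

```bash
python3 go.py .5405 -.3365 .0105 -147.8
```

```text
t 5.1 p [ 0.5451 -0.338   0.0172] phi -147.80 zdir [ 0.0004 -0.0003 -1.    ] J [-0.2512  0.4991 -0.2984  0.0003 -0.7728 -0.7577] F [ 0.3619 -0.4306 -0.1037] w 0.0399 ff 0.00
shift tool [0.0031 0.0037 0.0067] len 0.008253906386009454
turn 6.236188260486806e-05
```

Emit:
drive_tool:
  plan:
    - {"dx":0.003,"dy":0.0035,"dz":0.0067,"turn":0,"hand":0.04}
    - {"dx":0,"dy":0,"dz":0,"turn":0,"hand":0.005}
    - {"dx":0,"dy":0,"dz":0,"turn":0,"hand":0.005}
    - {"dx":0,"dy":0,"dz":0,"turn":0,"hand":0.005}
    - {"dx":0,"dy":0,"dz":0,"turn":0,"hand":0.005}
    - {"dx":0,"dy":0,"dz":0,"turn":0,"hand":0.005}
  grip_force: 8

```text
time_s: 5.7
tool_pos: [0.5406, -0.3366, 0.0101]
eef_rot: [-0.871, 3.018, -0.0]
force: [-0.2, -0.1, 1.2]
gripper_width: 0.0117
finger_force: 8.0
```

```bash
python3 go.py .5405 -.3365 .0105 -147.8
```

```text
t 5.7 p [ 0.5406 -0.3366  0.0101] phi -147.81 zdir [ 0.0004 -0.0002 -1.    ] J [-0.2509  0.5025 -0.3143  0.0001 -0.7536 -0.7581] F [-0.245 -0.115  1.183] w 0.0117 ff 7.99
shift tool [ 0.0001  0.0002 -0.0004] len 0.0004637539022336998
turn -0.00012085250995294362
```

Emit:
drive_tool:
  plan:
    - {"dx":0,"dy":0,"dz":-0.02,"turn":0,"hand":0.005}
    - {"dx":0,"dy":0,"dz":-0.03,"turn":-0.123,"hand":0.005}
    - {"dx":0,"dy":0,"dz":-0.03,"turn":-0.123,"hand":0.005}
    - {"dx":0,"dy":0,"dz":-0.03,"turn":-0.123,"hand":0.005}
    - {"dx":0,"dy":0,"dz":-0.03,"turn":-0.123,"hand":0.005}
    - {"dx":0,"dy":0,"dz":-0.03,"turn":-0.123,"hand":0.005}
    - {"dx":0,"dy":0,"dz":-0.03,"turn":-0.123,"hand":0.005}
    - {"dx":0,"dy":0,"dz":-0.03,"turn":-0.123,"hand":0.005}
    - {"dx":0,"dy":0,"dz":-0.01,"turn":-0.123,"hand":0.005}
    - {"dx":0,"dy":0,"dz":0,"turn":-0.123,"hand":0.005}
    - {"dx":0,"dy":0,"dz":0,"turn":-0.122,"hand":0.005}
    - {"dx":0,"dy":0,"dz":0,"turn":0,"hand":0.005}

```text
time_s: 6.9
tool_pos: [0.5403, -0.3364, 0.2499]
eef_rot: [-2.453, 1.962, 0.0]
force: [-0.3, -0.5, -1.9]
gripper_width: 0.0116
finger_force: 8.0
```

Emit:
drive_tool:
  plan:
    - {"dx":-0.034,"dy":-0.004,"dz":0,"turn":0,"hand":0.005}
    - {"dx":-0.034,"dy":-0.004,"dz":0,"turn":0,"hand":0.005}
    - {"dx":-0.034,"dy":-0.004,"dz":0,"turn":0,"hand":0.005}
    - {"dx":-0.034,"dy":-0.004,"dz":0,"turn":0,"hand":0.005}
    - {"dx":-0.034,"dy":-0.004,"dz":0,"turn":0,"hand":0.005}
    - {"dx":-0.034,"dy":-0.004,"dz":0,"turn":0,"hand":0.005}
    - {"dx":-0.034,"dy":-0.004,"dz":0,"turn":0,"hand":0.005}
    - {"dx":-0.034,"dy":-0.004,"dz":0,"turn":0,"hand":0.005}
    - {"dx":-0.034,"dy":-0.004,"dz":0,"turn":0,"hand":0.005}
    - {"dx":-0.032,"dy":-0.004,"dz":0,"turn":0,"hand":0.005}
    - {"dx":0,"dy":0,"dz":0,"turn":0,"hand":0.005}
    - {"dx":0,"dy":0,"dz":0,"turn":0,"hand":0.005}

```text
time_s: 8.1
tool_pos: [0.5055, 0.0026, 0.2499]
eef_rot: [2.451, -1.965, 0.0]
force: [0.2, -0.5, -1.5]
gripper_width: 0.0119
finger_force: 8.0
```

```bash
python3 go.py .5063 .002 .235 -77.4
python3 - <<'E'
from h import *
t=snap("top",2);s=snap("scene",2)
cv2.imwrite("pics/k2.png",np.hstack([crop(t,290,226,80,5),crop(s,340,185,80,5)]))
E
```

```text
t 8.1 p [0.5055 0.0026 0.2499] phi -77.44 zdir [-0.0001 -0.0001 -1.    ] J [ 0.3944  0.0615 -0.3171  0.0001 -1.1923 -0.1752] F [ 0.1797 -0.5204 -1.4746] w 0.0119 ff 7.98
shift tool [ 0.0008 -0.0006  0.0149] len 0.014895161951208734
turn -0.0007836558732816906
```

View pics/k2.png

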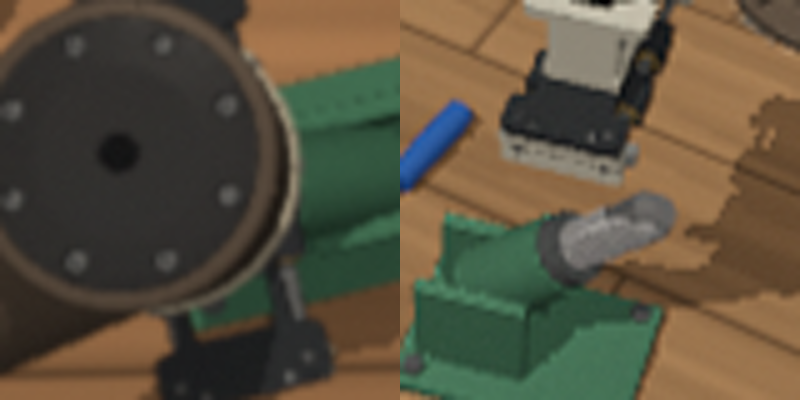

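The top view is blocked by the wrist. The scene view shows the gripper edge-on at crop (565,160), above the spindle tip at (655,210). I'll check where the key should project.

Run:
```python
from h import *
s=load("scene2"); p=np.array([.5055,.0026,.245]); x=np.array([.218,-.976,0])
for k in(-.032,0,.032): print(proj(s,p+k*x), (proj(s,p+k*x)-[300,145])*5+[400,0])
print((proj(s,np.array([.4956,.0513,.1994]))-[300,145])*5+[400,0])
```

```text
[[347.9352343  176.33870148]] [[639.67617149 156.69350738]]
[[338.76883425 174.13797379]] [[593.84417123 145.68986894]]
[[329.67561152 171.9571015 ]] [[548.37805762 134.78550751]]
[[660.33299473 208.35902015]]
```

Emit:
drive_tool:
  plan:
    - {"dx":0,"dy":-0.0005,"dz":0.02,"turn":0,"hand":0.005}
    - {"dx":0,"dy":0,"dz":0.015,"turn":0,"hand":0.005}
    - {"dx":0,"dy":0,"dz":0.003,"turn":0,"hand":0.005}
    - {"dx":0,"dy":0,"dz":0.002,"turn":0,"hand":0.005}
    - {"dx":0,"dy":0,"dz":0.002,"turn":0,"hand":0.005}
    - {"dx":0,"dy":0,"dz":0.002,"turn":0,"hand":0.005}
    - {"dx":0,"dy":0,"dz":0,"turn":0,"hand":0.005}
    - {"dx":0,"dy":0,"dz":0,"turn":0,"hand":0.005}
  grip_force: 4

```text
time_s: 9.0
tool_pos: [0.5063, 0.0022, 0.2062]
eef_rot: [-2.452, 1.964, -0.0]
force: [-0.2, 0.0, -0.8]
gripper_width: 0.0121
finger_force: 4.0
```

```bash
python3 go.py .5063 .002 .182 -77.4
```

```text
t 9.0 p [0.5063 0.0022 0.2062] phi -77.39 zdir [ 0.0004  0.0001 -1.    ] J [ 0.3929  0.0947 -0.384   0.0001 -1.0917 -0.1729] F [-0.1801  0.0287 -0.7576] w 0.0121 ff 3.98
shift tool [0.0002 0.     0.0242] len 0.02415498105968364
turn 0.00010401894429762366
```

Emit:
drive_tool:
  plan:
    - {"dx":0,"dy":0,"dz":0.0015,"turn":0,"hand":0.005}
    - {"dx":0,"dy":0,"dz":0.0015,"turn":0,"hand":0.005}
    - {"dx":0,"dy":0,"dz":0.0015,"turn":0,"hand":0.005}
    - {"dx":0,"dy":0,"dz":0.0015,"turn":0,"hand":0.005}
    - {"dx":0,"dy":0,"dz":0,"turn":0,"hand":0.005}

```text
time_s: 9.5
tool_pos: [0.506, 0.0021, 0.1996]
eef_rot: [2.452, -1.964, -0.0]
force: [-0.3, -0.2, -0.7]
gripper_width: 0.0119
finger_force: 4.0
```

```bash
python3 go.py .5063 .002 .182 -77.4
```

```text
t 9.5 p [0.506  0.0021 0.1996] phi -77.40 zdir [-0.0005 -0.0001 -1.    ] J [ 0.3929  0.1003 -0.3935 -0.     -1.0774 -0.173 ] F [-0.2734 -0.161  -0.7003] w 0.0119 ff 3.98
shift tool [ 0.0002 -0.0003  0.0176] len 0.017571854118261447
turn 4.7768966426929904e-05
```

Emit:
drive_tool:
  plan:
    - {"dx":0,"dy":0,"dz":0.0015,"turn":0,"hand":0.005}
    - {"dx":0,"dy":0,"dz":0.0015,"turn":0,"hand":0.005}
    - {"dx":0,"dy":0,"dz":0.0015,"turn":0,"hand":0.005}
    - {"dx":0,"dy":0,"dz":0.0015,"turn":0,"hand":0.005}
    - {"dx":0,"dy":0,"dz":0,"turn":0,"hand":0.005}

```text
time_s: 10.0
tool_pos: [0.5061, 0.002, 0.1937]
eef_rot: [2.452, -1.964, 0.0]
force: [1.1, -3.0, 0.3]
gripper_width: 0.0116
finger_force: 4.0
```

```bash
python3 go.py .5063 .002 .182 -77.4
python3 - <<'E'
from h import *
t=snap("top",3);s=snap("scene",3)
cv2.imwrite("pics/k3.png",np.hstack([crop(s,340,185,50,12)]))
E
```

```text
t 10.0 p [0.5061 0.002  0.1937] phi -77.40 zdir [-0.0002 -0.0003 -1.    ] J [ 0.3927  0.1054 -0.4023  0.0003 -1.0634 -0.1729] F [ 1.0952 -2.9512  0.2657] w 0.0116 ff 4.00
shift tool [-0.     -0.0002  0.0117] len 0.01167091964744066
turn 3.0947161382022295e-05
```

View pics/k3.png

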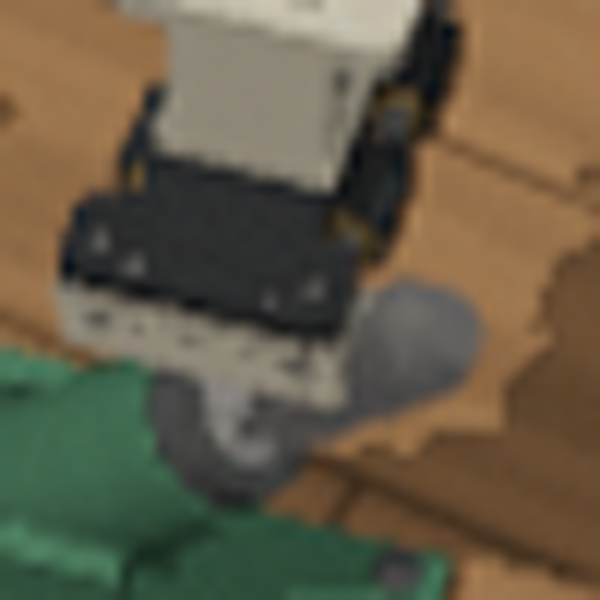

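The key end has met the slot floor and its upper end wall, and the force points to the right. I'll shift 2 mm right and keep going down so it rotates.

Emit:
drive_tool:
  plan:
    - {"dx":0.001,"dy":0,"dz":0,"turn":0,"hand":0.005}
    - {"dx":0.001,"dy":0,"dz":0.001,"turn":0,"hand":0.005}
    - {"dx":0.0005,"dy":0,"dz":0.0015,"turn":0,"hand":0.005}
    - {"dx":0,"dy":0,"dz":0.0015,"turn":0,"hand":0.005}
    - {"dx":0,"dy":0,"dz":0,"turn":0,"hand":0.005}

```text
time_s: 10.6
tool_pos: [0.5067, -0.0003, 0.1896]
eef_rot: [2.452, -1.964, -0.0]
force: [-0.3, 0.2, -0.5]
gripper_width: 0.0121
finger_force: 4.0
```

```bash
python3 go.py .5063 .002 .182 -77.4
```

```text
t 10.6 p [ 0.5067 -0.0003  0.1896] phi -77.40 zdir [-0.0001 -0.0001 -1.    ] J [ 0.3876  0.1099 -0.4069  0.     -1.0541 -0.1677] F [-0.3396  0.1802 -0.4602] w 0.0121 ff 4.00
shift tool [-0.0023 -0.0001  0.0076] len 0.007999513550801663
turn 2.566265728304047e-05
```

Emit:
drive_tool:
  plan:
    - {"dx":0,"dy":0,"dz":0.0015,"turn":0,"hand":0.005}
    - {"dx":0,"dy":0,"dz":0.0015,"turn":0,"hand":0.005}
    - {"dx":0,"dy":0,"dz":0.0015,"turn":0,"hand":0.005}
    - {"dx":0,"dy":0,"dz":0.001,"turn":0,"hand":0.005}
    - {"dx":0,"dy":0,"dz":0.001,"turn":0,"hand":0.005}
    - {"dx":0,"dy":0,"dz":0,"turn":0,"hand":0.005}

```text
time_s: 11.2
tool_pos: [0.5067, -0.0003, 0.1832]
eef_rot: [2.452, -1.964, -0.0]
force: [-0.3, -1.3, -0.4]
gripper_width: 0.0118
finger_force: 4.0
```

```bash
python3 go.py .5063 .002 .182 -77.4
python3 - <<'E'
from h import *
t=snap("top",4);s=snap("scene",4)
cv2.imwrite("pics/k4.png",np.hstack([crop(s,340,190,50,12)]))
E
```

```text
t 11.2 p [ 0.5067 -0.0003  0.1832] phi -77.40 zdir [-0.0002 -0.     -1.    ] J [ 0.3877  0.1158 -0.4161 -0.     -1.0391 -0.1677] F [-0.2546 -1.3224 -0.4131] w 0.0118 ff 4.00
shift tool [-0.0023 -0.0001  0.0012] len 0.0026049156241891914
turn 6.111676115921285e-05
```

View pics/k4.png

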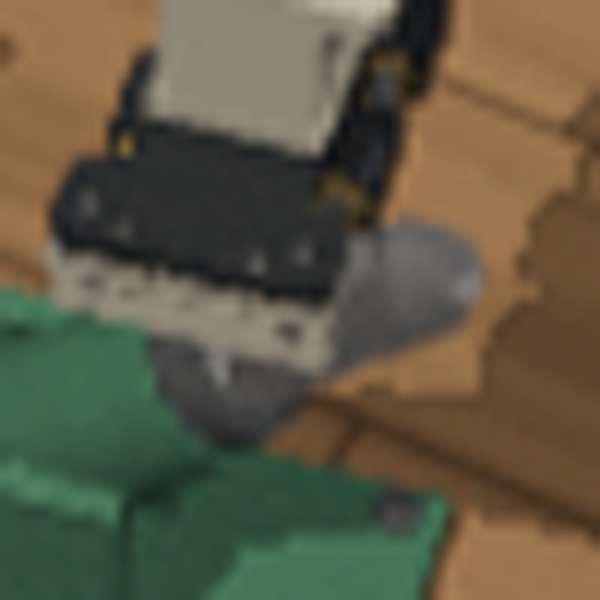

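The gripper hides most of the key. A small light piece shows at crop pixel (218,370), so I'll compare it with where the key's lower end should project.

Run:
```python
from h import *
s=load("scene4"); o=np.array([.5085,-.0067,.14]); x=np.array([.1542,-.6901,.7071]); z=np.array([-.1542,.6901,.7071]); y=np.array([.9759,.2181,0])
T=np.array([.5067,-.0003,.1832])
f=lambda P:((proj(s,P)-[315,165])*12).round()
print("TCP",f(T)); h=np.array([.218,-.976,0])
print("finger outer/inner tip corners",f([T+.006*y+a*h for a in(-.0095,.0095)]),f([T+.027*y+a*h for a in(-.0095,.0095)]))
print("aligned key low end mid",f([o+.021*x+.005*z,o+.0285*x+.005*z]),"high",f([o+.021*x+.069*z]))
print("horizontal key right end",f([T+.032*h+[0,0,.004],T+.032*h-[0,0,.01]]))
print("vertical key ends",f([T+[0,0,-.03]]), "shoulder",f([o,o+.027*x,o-.027*x]))
```

```text
TCP [[265. 253.]]
finger outer/inner tip corners [[291. 275.]
 [228. 260.]] [[271. 328.]
 [207. 312.]]
aligned key low end mid [[203. 294.]
 [186. 278.]] high [[360. 229.]]
horizontal key right end [[160. 218.]
 [159. 249.]]
vertical key ends [[261. 319.]] shoulder [[238. 344.]
 [178. 287.]
 [297. 400.]]
```

Emit:
drive_tool:
  plan:
    - {"dx":0,"dy":0,"dz":0.001,"turn":0,"hand":0.005}
    - {"dx":0,"dy":0,"dz":0,"turn":0,"hand":0.016}
    - {"dx":0,"dy":0,"dz":0,"turn":0,"hand":0.018}
    - {"dx":0,"dy":0,"dz":0,"turn":0,"hand":0.02}
    - {"dx":0,"dy":0,"dz":0,"turn":0,"hand":0.03}
    - {"dx":0,"dy":0,"dz":0,"turn":0,"hand":0.04}
    - {"dx":0,"dy":0,"dz":0,"turn":0,"hand":0.04}
    - {"dx":0,"dy":0,"dz":-0.03,"turn":0,"hand":0.04}
    - {"dx":0,"dy":0,"dz":-0.045,"turn":0,"hand":0.04}
    - {"dx":0,"dy":0,"dz":-0.045,"turn":0,"hand":0.04}

```text
time_s: 12.3
tool_pos: [0.5062, -0.0005, 0.3035]
eef_rot: [2.451, -1.963, -0.001]
force: [1.2, 0.6, -0.1]
gripper_width: 0.04
finger_force: 0.0
```

Emit:
drive_tool:
  plan:
    - {"dx":-0.04,"dy":0,"dz":0,"turn":0,"hand":0.087}
    - {"dx":-0.045,"dy":0,"dz":0,"turn":0,"hand":0.087}
    - {"dx":-0.045,"dy":0,"dz":0,"turn":0,"hand":0.087}
    - {"dx":-0.045,"dy":0,"dz":0,"turn":0,"hand":0.087}
    - {"dx":-0.045,"dy":0,"dz":0,"turn":0,"hand":0.087}
    - {"dx":0,"dy":0,"dz":0,"turn":0,"hand":0.087}

```text
time_s: 12.9
tool_pos: [0.4578, 0.2185, 0.3021]
eef_rot: [-2.456, 1.959, 0.001]
force: [-0.4, 0.2, -0.6]
gripper_width: 0.0822
finger_force: 0.0
```

```bash
python3 go.py
python3 - <<'E'
from h import *
t=snap("top",5);s=snap("scene",5)
cv2.imwrite("pics/k5.png",np.hstack([crop(t,290,226,50,8),crop(s,340,193,50,8)]))
E
```

```text
t 12.9 p [0.4578 0.2185 0.3021] phi -77.16 zdir [-0.0001  0.0005 -1.    ] J [ 0.8327  0.0361 -0.2253 -0.0004 -1.3091 -0.6085] F [-0.3567  0.1869 -0.6299] w 0.0822 ff 0.00
```

View pics/k5.png

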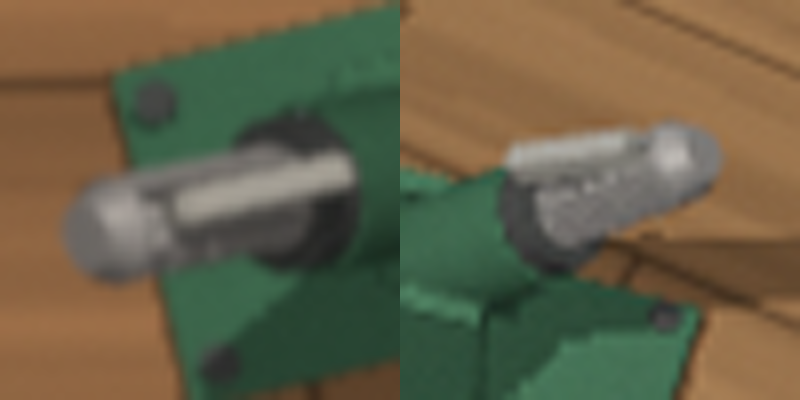

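The key lies in the slot line, but its lower end at top crop (350,172) has ridden up on the collar. I'll triangulate its ends.

```bash
cat > keyends.py <<'E'
from h import *
np.set_printoptions(precision=4,suppress=True)
import sys
n=sys.argv[1]; t,s=load("top"+n),load("scene"+n)
o=np.array([.5085,-.0067,.14]); x=np.array([.1542,-.6901,.7071]); z=np.array([-.1542,.6901,.7071]); y=np.array([.9759,.2181,0])
B=np.c_[x,y,z]
out=[]
for f,(u0,u1,v0,v1),lo in((t,(265,315,201,251),0),(s,(315,365,168,218),0)):
    H=cv2.cvtColor(f["frame"],cv2.COLOR_RGB2HSV).astype(int)[v0:v1,u0:u1]
    for r in range(8,28): print(v0+r,"".join(chr(48+min(v//25,9)) if S<75 else " " for h,S,v in H[r]))
for a,b in (((308.3,222.3),(329.6,187.5)),((287.5,226.6),(343.6,185.3))):
    P,e=tri(t,a,s,b); print(P,"err",e,"spindle coords",B.T@(P-o))
E
python3 keyends.py 5
```

```text
209                  333                              
210                3                                  
211               3   333                             
212               3  32223                            
213                  32222                            
214                  22222               3            
215                  22222            222222          
216                3  22           2222222222         
217                               222221222222        
218                              22222222222222       
219                 3           3333333322222322      
220                 3      4444444444444433445433     
221                 33444444444444444445555566653     
222                 44444444444444455556666666653     
223             444444444444445555666666666666553     
224            4445554443445556666666666665544432     
225           44555554333455666666666655544322222     
226          444566665444456666666555443333211112     
227         4444566666554455665554433332332211112     
228         4444566666554444444333322222222111112     

[... 579 characters left out ...]
666544566764545          
187              666666666655555445667775445          
188              566555554444445555567765445          
189  44        3 344444444444454555556655445          
190      4  33   23444443344455444445555444           
191              22323444445554444444454433           
192             32223555554444444444444334            
193             32222455444444444444444               
194             322224444444444444444                 
195             322224544444444444                    
[ 0.5126 -0.0284  0.1647] err 0.0034237562043342397 spindle coords [ 0.033  -0.0008  0.0019]
[0.5024 0.0225 0.1964] err 0.0005242932037908402 spindle coords [0.0188 0.0005 0.061 ]
```

The low end is resting on the round at z ≈ 0, below the slot's end, so the key has to go about 7 mm up the axis. I'll regrip it near z = 20 mm.

Emit:
drive_tool:
  plan:
    - {"dx":0,"dy":0,"dz":0,"turn":0,"hand":0.03}
    - {"dx":0,"dy":0,"dz":0,"turn":0,"hand":0.03}

```text
time_s: 13.2
tool_pos: [0.4589, 0.2135, 0.3024]
eef_rot: [2.451, -1.966, 0.0]
force: [0.2, -0.8, -0.2]
gripper_width: 0.0757
finger_force: 0.0
```

```bash
python3 go.py .5094 -.0108 .22 -77.4
```

```text
t 13.2 p [0.4589 0.2135 0.3024] phi -77.47 zdir [ 0. -0. -1.] J [ 0.8241  0.034  -0.2269  0.     -1.3099 -0.6054] F [ 0.2439 -0.7929 -0.1797] w 0.0757 ff 0.00
shift tool [ 0.2299 -0.0006  0.0824] len 0.24419365493971515
turn -0.001260999460340842
```

Emit:
drive_tool:
  plan:
    - {"dx":0.038,"dy":0,"dz":0,"turn":-0.001,"hand":0.03}
    - {"dx":0.038,"dy":0,"dz":0,"turn":0,"hand":0.03}
    - {"dx":0.038,"dy":0,"dz":0,"turn":0,"hand":0.03}
    - {"dx":0.038,"dy":0,"dz":0,"turn":0,"hand":0.03}
    - {"dx":0.038,"dy":0,"dz":0,"turn":0,"hand":0.03}
    - {"dx":0.02,"dy":0,"dz":0.02,"turn":0,"hand":0.03}
    - {"dx":0.02,"dy":-0.0005,"dz":0.03,"turn":0,"hand":0.03}
    - {"dx":0,"dy":0,"dz":0.03,"turn":0,"hand":0.03}
    - {"dx":0,"dy":0,"dz":0.02,"turn":0,"hand":0.03}
    - {"dx":0,"dy":0,"dz":0.012,"turn":0,"hand":0.03}
    - {"dx":0,"dy":0,"dz":0,"turn":0,"hand":0.03}
    - {"dx":0,"dy":0,"dz":0,"turn":0,"hand":0.03}

```text
time_s: 14.4
tool_pos: [0.5101, -0.0101, 0.1913]
eef_rot: [-2.452, 1.963, -0.001]
force: [0.6, 0.0, 0.4]
gripper_width: 0.0298
finger_force: 0.0
```

```bash
python3 go.py .5094 -.0108 .1725 -77.4
```

```text
t 14.4 p [ 0.5101 -0.0101  0.1913] phi -77.35 zdir [ 0.001  -0.0001 -1.    ] J [ 0.3659  0.1137 -0.3987  0.0005 -1.0574 -0.1454] F [0.5548 0.0423 0.3969] w 0.0298 ff 0.00
shift tool [0.0005 0.0009 0.0188] len 0.01878105773076923
turn 0.0008667641116240015
```

Emit:
drive_tool:
  plan:
    - {"dx":0.0005,"dy":0.0005,"dz":0.008,"turn":0,"hand":0.03}
    - {"dx":0,"dy":0,"dz":0.006,"turn":0,"hand":0.03}
    - {"dx":0,"dy":0,"dz":0.003,"turn":0,"hand":0.03}
    - {"dx":0,"dy":0,"dz":0,"turn":0,"hand":0.005}
    - {"dx":0,"dy":0,"dz":0,"turn":0,"hand":0.005}
    - {"dx":0,"dy":0,"dz":0,"turn":0,"hand":0.005}
    - {"dx":0,"dy":0,"dz":0,"turn":0,"hand":0.005}
    - {"dx":0,"dy":0,"dz":0,"turn":0,"hand":0.005}
  grip_force: 5

```text
time_s: 15.2
tool_pos: [0.5093, -0.0104, 0.1736]
eef_rot: [-2.453, 1.963, -0.0]
force: [-1.0, 0.3, 0.6]
gripper_width: 0.0119
finger_force: 5.0
```

```bash
python3 go.py .5094 -.0108 .1725 -77.4
```

```text
t 15.2 p [ 0.5093 -0.0104  0.1736] phi -77.33 zdir [ 0.0003  0.0001 -1.    ] J [ 0.3656  0.1291 -0.4246  0.0001 -1.0167 -0.1445] F [-1.0285  0.2831  0.6047] w 0.0119 ff 4.98
shift tool [ 0.0004 -0.      0.0011] len 0.001138894629011363
turn 0.0012278686175880192
```

Emit:
drive_tool:
  plan:
    - {"dx":-0.001,"dy":0,"dz":-0.0015,"turn":0,"hand":0.005}
    - {"dx":-0.002,"dy":0,"dz":-0.002,"turn":0,"hand":0.005}
    - {"dx":-0.002,"dy":0,"dz":-0.0015,"turn":0,"hand":0.005}
    - {"dx":0,"dy":0,"dz":0,"turn":0,"hand":0.005}
    - {"dx":0,"dy":0,"dz":0,"turn":0,"hand":0.005}

```text
time_s: 15.7
tool_pos: [0.508, -0.0055, 0.1784]
eef_rot: [-2.453, 1.963, 0.0]
force: [1.0, 0.8, 0.3]
gripper_width: 0.012
finger_force: 5.0
```

```bash
python3 go.py
```

```text
t 15.7 p [ 0.508  -0.0055  0.1784] phi -77.33 zdir [-0.      0.0001 -1.    ] J [ 0.3763  0.1224 -0.4203 -0.0001 -1.0281 -0.155 ] F [1.0384 0.831  0.269 ] w 0.0120 ff 4.98
```

Emit:
drive_tool:
  plan:
    - {"dx":0,"dy":0,"dz":0,"turn":0,"hand":0.0145}
    - {"dx":0,"dy":0,"dz":0,"turn":0,"hand":0.0145}
    - {"dx":0,"dy":0,"dz":0,"turn":0,"hand":0.0145}
    - {"dx":0,"dy":0,"dz":0,"turn":0,"hand":0.02}
    - {"dx":0,"dy":0,"dz":0,"turn":0,"hand":0.03}
    - {"dx":0,"dy":0,"dz":0,"turn":0,"hand":0.04}
    - {"dx":0,"dy":0,"dz":-0.03,"turn":0,"hand":0.04}
    - {"dx":0,"dy":0,"dz":-0.045,"turn":0,"hand":0.04}
    - {"dx":0,"dy":0,"dz":-0.045,"turn":0,"hand":0.04}

```text
time_s: 16.6
tool_pos: [0.5076, -0.0058, 0.2995]
eef_rot: [2.452, -1.962, -0.001]
force: [1.5, 0.6, 0.2]
gripper_width: 0.0399
finger_force: 0.0
```

Emit:
drive_tool:
  plan:
    - {"dx":-0.04,"dy":0,"dz":0,"turn":0,"hand":0.087}
    - {"dx":-0.045,"dy":0,"dz":0,"turn":0,"hand":0.087}
    - {"dx":-0.045,"dy":0,"dz":0,"turn":0,"hand":0.087}
    - {"dx":-0.045,"dy":0,"dz":0,"turn":0,"hand":0.087}
    - {"dx":-0.045,"dy":0,"dz":0,"turn":0,"hand":0.087}
    - {"dx":0,"dy":0,"dz":0,"turn":0,"hand":0.087}

```text
time_s: 17.2
tool_pos: [0.459, 0.2131, 0.2981]
eef_rot: [-2.457, 1.958, 0.001]
force: [0.1, -1.0, -0.5]
gripper_width: 0.0825
finger_force: 0.0
```

```bash
python3 -c "
from h import *
t=snap('top',6);s=snap('scene',6)
cv2.imwrite('pics/k6.png',np.hstack([crop(t,290,226,50,8),crop(s,340,193,50,8)]))"
```

```text
(no output)
```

View pics/k6.png

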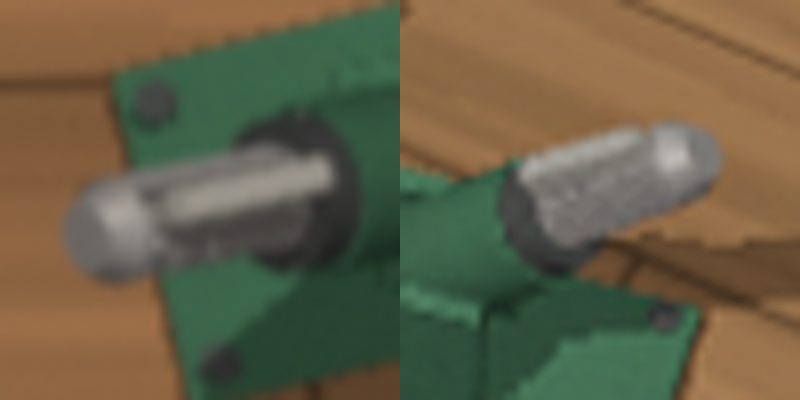

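The key now lies parallel to the spindle: its ends are at top crop (165,210) and (330,178), and scene crop (520,172) and (638,132). That was my last picture, so I'll check the seating with numbers.

```bash
sed -i 's/^for a,b in .*/for a,b in (((306.2,223.2),(330.0,189.0)),((285.9,227.2),(344.3,184.6))):/' keyends.py; python3 keyends.py 6; python3 go.py .465 .3455 .25 53
```

```text
209                   33                              
210                3                                  
211               3   333                             
212               3  32223                            
213                  32222                            
214                  22222               3            
215                  22222            222222          
216                3  22           2222222222         
217                               222222222222        
218                              32222222222222       
219                 3           3333333322222222      
220                 3      444444444444443343222      
221                 33444444444444444445555553222     
222                 44444444444444455555666654222     
223             444444444444445555566666666554222     
224            4445554444445555666666665555443222     
225           44555554334555666666655554443322222     
226          444566665444555666555544433332212222     
227         4444566666544555555444333322332212212     
228         4444566666544444433333222222222211112     

[... 836 characters left out ...]
      22344444444554444444454433           
192             32223444454444444444444334            
193             32222455444444444444444               
194             322224544444444444444                 
195              22224544444444444                    
[ 0.5116 -0.0245  0.1578] err 0.0010930648598289684 spindle coords [ 0.0254 -0.0009 -0.0001]
[0.5013 0.0255 0.2007] err 0.0024108641444380895 spindle coords [0.0196 0.     0.0662]
t 17.3 p [0.4594 0.21   0.2982] phi -77.20 zdir [-0.0004 -0.0003 -1.    ] J [ 0.8182  0.0346 -0.2359 -0.     -1.3009 -0.5947] F [ 0.0575 -0.0626  0.198 ] w 0.0857 ff 0.00
shift tool [-0.1309 -0.0355  0.0481] len 0.14390332688826346
turn -2.2723660682270617
```

```bash
cat > kchk.py <<'E'
from h import *
import sys
np.set_printoptions(precision=3,suppress=True)
o=np.array([.5085,-.0067,.14]); x=np.array([.1542,-.6901,.7071]); z=np.array([-.1542,.6901,.7071])
for n in sys.argv[1:]:
  for nm,us,v0,v1 in(("top",range(290,305),214,236),("scene",range(333,341),180,196)):
    f=load(nm+n); I=cv2.cvtColor(f["frame"],cv2.COLOR_RGB2GRAY).astype(float); c=[]
    for u in us:
        col=I[v0:v1,u].copy(); H=cv2.cvtColor(f["frame"],cv2.COLOR_RGB2HSV)[v0:v1,u,1]; col[H>75]=0
        k=col.argmax(); w=np.clip(col-col.max()*.82,0,None); w[np.abs(np.arange(len(w))-k)>4]=0
        c.append((u,v0+(w*np.arange(len(w))).sum()/w.sum()))
    c=np.array(c); m,b=np.polyfit(c[:,0]-c[:,0].mean(),c[:,1],1); print(n,nm,"slope %.3f mid %.2f u %.1f"%(m,b,c[:,0].mean()))
    for q in(-3,0,3,6,12):
        a=np.radians(q); ctr=o+.0175*x+.035*z; d=np.cos(a)*z-np.sin(a)*x; nn=np.cos(a)*x+np.sin(a)*z
        P=proj(f,[ctr+nn*.008-.03*d,ctr+nn*.008+.03*d]); sl=(P[1,1]-P[0,1])/(P[1,0]-P[0,0]); print("  tilt",q,"slope %.3f at %.2f"%(sl,P[0,1]+sl*(c[:,0].mean()-P[0,0])), P.round(1).tolist())
E
python3 kchk.py 5 6
```

```text
5 top slope -0.228 mid 223.95 u 297.0
  tilt -3 slope -0.199 at 224.67 [[304.7, 223.1], [288.6, 226.3]]
  tilt 0 slope -0.203 at 224.67 [[304.9, 223.1], [288.1, 226.5]]
  tilt 3 slope -0.207 at 224.67 [[305.2, 223.0], [287.6, 226.6]]
  tilt 6 slope -0.211 at 224.67 [[305.4, 222.9], [287.1, 226.7]]
  tilt 12 slope -0.217 at 224.66 [[305.8, 222.7], [286.3, 227.0]]
5 scene slope -0.143 mid 185.98 u 336.5
  tilt -3 slope -0.489 at 186.50 [[331.3, 189.0], [342.9, 183.4]]
  tilt 0 slope -0.419 at 186.46 [[331.1, 188.7], [343.3, 183.6]]
  tilt 3 slope -0.355 at 186.42 [[330.9, 188.4], [343.7, 183.9]]
  tilt 6 slope -0.296 at 186.37 [[330.7, 188.1], [344.0, 184.1]]
  tilt 12 slope -0.192 at 186.28 [[330.4, 187.5], [344.7, 184.7]]
6 top slope -0.224 mid 223.74 u 297.0
  tilt -3 slope -0.199 at 224.67 [[304.7, 223.1], [288.6, 226.3]]
  tilt 0 slope -0.203 at 224.67 [[304.9, 223.1], [288.1, 226.5]]
  tilt 3 slope -0.207 at 224.67 [[305.2, 223.0], [287.6, 226.6]]
  tilt 6 slope -0.211 at 224.67 [[305.4, 222.9], [287.1, 226.7]]
  tilt 12 slope -0.217 at 224.66 [[305.8, 222.7], [286.3, 227.0]]
6 scene slope -0.277 mid 186.77 u 336.5
  tilt -3 slope -0.489 at 186.50 [[331.3, 189.0], [342.9, 183.4]]
  tilt 0 slope -0.419 at 186.46 [[331.1, 188.7], [343.3, 183.6]]
  tilt 3 slope -0.355 at 186.42 [[330.9, 188.4], [343.7, 183.9]]
  tilt 6 slope -0.296 at 186.37 [[330.7, 188.1], [344.0, 184.1]]
  tilt 12 slope -0.192 at 186.28 [[330.4, 187.5], [344.7, 184.7]]
```

The slope says the key is still tilted about 7°, with its low end on the ledge below the slot. I'll regrip high on that end, pull it up the axis, then press it in while it's held.

Emit:
drive_tool:
  plan:
    - {"dx":0.03,"dy":0,"dz":0,"turn":0,"hand":0.03}
    - {"dx":0.04,"dy":0,"dz":0,"turn":0,"hand":0.03}
    - {"dx":0.04,"dy":0,"dz":0,"turn":0,"hand":0.03}
    - {"dx":0.04,"dy":0,"dz":0,"turn":0,"hand":0.03}
    - {"dx":0.04,"dy":0,"dz":0.02,"turn":0,"hand":0.03}
    - {"dx":0.04,"dy":0,"dz":0.03,"turn":0,"hand":0.03}
    - {"dx":0,"dy":0,"dz":0.03,"turn":0,"hand":0.03}
    - {"dx":0,"dy":0,"dz":0.02,"turn":0,"hand":0.03}
    - {"dx":0,"dy":0,"dz":0,"turn":0,"hand":0.03}
    - {"dx":0,"dy":0,"dz":0,"turn":0,"hand":0.03}

```text
time_s: 18.3
tool_pos: [0.5105, -0.0163, 0.199]
eef_rot: [2.452, -1.964, 0.001]
force: [-0.2, -0.3, 1.2]
gripper_width: 0.03
finger_force: 0.0
```

```bash
python3 go.py .5105 -.0157 .1732 -77.4
```

```text
t 18.3 p [ 0.5105 -0.0163  0.199 ] phi -77.38 zdir [ 0.0001 -0.0005 -1.    ] J [ 0.3536  0.1085 -0.3858  0.0006 -1.0766 -0.1337] F [-0.1812 -0.3207  1.2037] w 0.0300 ff 0.00
shift tool [-0.0006 -0.0001  0.0258] len 0.025830214072508417
turn 0.00026769961131293537
```

Emit:
drive_tool:
  plan:
    - {"dx":-0.0005,"dy":0,"dz":0.012,"turn":0,"hand":0.03}
    - {"dx":0,"dy":0,"dz":0.009,"turn":0,"hand":0.03}
    - {"dx":0,"dy":0,"dz":0.005,"turn":0,"hand":0.03}
    - {"dx":0,"dy":0,"dz":0,"turn":0,"hand":0.005}
    - {"dx":0,"dy":0,"dz":0,"turn":0,"hand":0.005}
    - {"dx":0,"dy":0,"dz":0,"turn":0,"hand":0.005}
    - {"dx":0,"dy":0,"dz":0,"turn":0,"hand":0.005}
    - {"dx":0,"dy":0,"dz":0,"turn":0,"hand":0.005}
  grip_force: 6

```text
time_s: 19.1
tool_pos: [0.5104, -0.0148, 0.1727]
eef_rot: [-2.453, 1.962, -0.001]
force: [-0.1, 0.1, 0.5]
gripper_width: 0.0118
finger_force: 6.0
```

Emit:
drive_tool:
  plan:
    - {"dx":-0.0015,"dy":0,"dz":-0.0015,"turn":0,"hand":0.005}
    - {"dx":-0.0015,"dy":0,"dz":-0.0015,"turn":0,"hand":0.005}
    - {"dx":-0.0012,"dy":0,"dz":-0.0012,"turn":0,"hand":0.005}
    - {"dx":0,"dy":0,"dz":0,"turn":0,"hand":0.005}
    - {"dx":0,"dy":0,"dz":0,"turn":0,"hand":0.005}

```text
time_s: 19.6
tool_pos: [0.5092, -0.0107, 0.1766]
eef_rot: [-2.453, 1.963, -0.0]
force: [-0.1, 0.4, -0.5]
gripper_width: 0.0116
finger_force: 6.0
```

```bash
python3 go.py .5105 -.0157 .1732 -77.4
```

```text
t 19.6 p [ 0.5092 -0.0107  0.1766] phi -77.33 zdir [ 0.0001  0.0001 -1.    ] J [ 0.365   0.1263 -0.4203 -0.0001 -1.0241 -0.1439] F [-0.081   0.3647 -0.4726] w 0.0116 ff 5.99
shift tool [ 0.0052 -0.0001  0.0034] len 0.006187143395038095
turn 0.0012306169769084941
```

Emit:
drive_tool:
  plan:
    - {"dx":-0.001,"dy":0,"dz":0.001,"turn":0,"hand":0.005}
    - {"dx":-0.001,"dy":0,"dz":0.001,"turn":0,"hand":0.005}
    - {"dx":-0.001,"dy":0,"dz":0.001,"turn":0,"hand":0.005}
    - {"dx":-0.001,"dy":0,"dz":0.001,"turn":0,"hand":0.005}
    - {"dx":0,"dy":0,"dz":0,"turn":0,"hand":0.005}

```text
time_s: 20.1
tool_pos: [0.5083, -0.0075, 0.173]
eef_rot: [2.452, -1.962, 0.001]
force: [-1.0, -4.8, 4.0]
gripper_width: 0.0115
finger_force: 6.0
```

```bash
python3 go.py; python3 -c "
from h import *
s=snap('scene',7)"
python3 - <<'E'
from h import *
f=load("scene7"); H=cv2.cvtColor(f["frame"],cv2.COLOR_RGB2HSV).astype(int)[176:200,315:365]
for r in range(24): print(176+r,"".join(chr(48+min(v//25,9)) if S<75 else "g" if 60<h<95 else " " for h,S,v in H[r]))
E
```

```text
t 20.1 p [ 0.5083 -0.0075  0.173 ] phi -77.31 zdir [-0.0001 -0.0014 -1.    ] J [ 0.373   0.1281 -0.4278  0.0015 -1.0155 -0.1524] F [-1.0433 -4.7693  4.042 ] w 0.0115 ff 6.03
176        111244555555555555411111                   
177        111111124455555556201111                   
178        1 1111111112445554111111                   
179        2 1111111111111233011111                   
180     11111111111111111111101111                    
181    211111111111111121111   211                    
182    122111111111111111111    11                    
183   2123111111111111111111 23  24  44               
184   1122122111111111111111222 1344344345            
185   11121221111111111111111122234444444555          
186   21111221111112111111111123333344444554          
187   431111111111111122122211233333344555544         
188   55434331111111112311221123333334575554          
189 g454445544433211112411111133333334655544          
190 gg5543455555544321111111113333333454444           
191 gg4555555545555544432111123333333333333           
192 ggg44455555555555555434443333333232333            
193 gggggg44455555555455545553232332223               
194 ggggggggggg4455555555335532322333                 
195 ggggggggggggg23345555555532233                    
196 ggggggggggggg222123444555333                      
197 ggggggggggggg2221122333443                        
198 gggggggggggggg22112222222                         
199 ggggggggggggggg2212222212
```

Emit:
drive_tool:
  plan:
    - {"dx":0.0005,"dy":0,"dz":-0.0005,"turn":0,"hand":0.005}
    - {"dx":0,"dy":0,"dz":0,"turn":0,"hand":0.014}
    - {"dx":0,"dy":0,"dz":0,"turn":0,"hand":0.016}
    - {"dx":0,"dy":0,"dz":0,"turn":0,"hand":0.02}
    - {"dx":0,"dy":0,"dz":0,"turn":0,"hand":0.03}
    - {"dx":0,"dy":0,"dz":0,"turn":0,"hand":0.04}
    - {"dx":0,"dy":0,"dz":-0.03,"turn":0,"hand":0.04}
    - {"dx":0,"dy":0,"dz":-0.045,"turn":0,"hand":0.04}
    - {"dx":0,"dy":0,"dz":-0.045,"turn":0,"hand":0.04}
    - {"dx":0,"dy":0,"dz":0,"turn":0,"hand":0.04}

```text
time_s: 21.15
tool_pos: [0.5115, -0.0071, 0.2997]
eef_rot: [-2.447, 1.957, -0.011]
force: [0.0, -0.3, -1.6]
gripper_width: 0.0398
finger_force: 0.0
```

Emit:
drive_tool:
  plan:
    - {"dx":-0.04,"dy":0,"dz":0,"turn":-0.1,"hand":0.087}
    - {"dx":-0.045,"dy":0,"dz":0,"turn":0,"hand":0.087}
    - {"dx":-0.045,"dy":0,"dz":0,"turn":0,"hand":0.087}
    - {"dx":-0.045,"dy":0,"dz":0,"turn":0,"hand":0.087}
    - {"dx":-0.045,"dy":0,"dz":0,"turn":0,"hand":0.087}
    - {"dx":0,"dy":0,"dz":0,"turn":0,"hand":0.087}

```text
time_s: 21.75
tool_pos: [0.4417, 0.2065, 0.293]
eef_rot: [-2.551, 1.832, 0.001]
force: [0.1, 0.2, -0.9]
gripper_width: 0.0823
finger_force: 0.0
```

```bash
python3 -c "
from h import *
t=snap('top',8);s=snap('scene',8)"; python3 keyends.py 8; python3 kchk.py 8; python3 go.py
```

```text
209                 3333                              
210                3                                  
211               3   333                             
212                  32223                            
213                  32222                            
214                  22222               3            
215                  22222             22222          
216                3  22           2222222222         
217                               222222222222        
218                              32222222222222       
219                 3           3333333322222222      
220                 3      444444444444432222222      
221                 33444444444444444444443222222     
222                 44444444444444444455554322222     
223             444444444444444445555555555322222     
224            4445554444444455555555555555322222     
225           44555554444555555555555555544322222     
226          444566665445555555555554444333222222     
227         4444566666555555555544433333332222112     
228         4444566666555554443333322223332211112     

[... 1483 characters left out ...]
305.2, 223.0], [287.6, 226.6]]
  tilt 6 slope -0.211 at 224.67 [[305.4, 222.9], [287.1, 226.7]]
  tilt 12 slope -0.217 at 224.66 [[305.8, 222.7], [286.3, 227.0]]
8 scene slope -0.458 mid 187.66 u 336.5
  tilt -3 slope -0.489 at 186.50 [[331.3, 189.0], [342.9, 183.4]]
  tilt 0 slope -0.419 at 186.46 [[331.1, 188.7], [343.3, 183.6]]
  tilt 3 slope -0.355 at 186.42 [[330.9, 188.4], [343.7, 183.9]]
  tilt 6 slope -0.296 at 186.37 [[330.7, 188.1], [344.0, 184.1]]
  tilt 12 slope -0.192 at 186.28 [[330.4, 187.5], [344.7, 184.7]]
t 21.85 p [0.4425 0.2035 0.293 ] phi -71.45 zdir [-0.0001 -0.     -1.    ] J [ 0.8359  0.0042 -0.2786 -0.     -1.2881 -0.5121] F [-0.4089 -1.0115  0.2588] w 0.0856 ff 0.00
```

The slope now matches 0° tilt and the ends match the seated positions, so the key is in. Next is the pulley.

Emit:
drive_tool:
  plan:
    - {"dx":0,"dy":0,"dz":0,"turn":-0.145,"hand":0.087}
    - {"dx":0,"dy":0,"dz":0,"turn":-0.145,"hand":0.087}
    - {"dx":0,"dy":0,"dz":0,"turn":-0.145,"hand":0.087}
    - {"dx":0,"dy":0,"dz":0,"turn":-0.145,"hand":0.087}
    - {"dx":0,"dy":0,"dz":0,"turn":-0.145,"hand":0.087}
    - {"dx":0,"dy":0,"dz":0,"turn":-0.145,"hand":0.087}
    - {"dx":0,"dy":0,"dz":0,"turn":-0.145,"hand":0.087}
    - {"dx":0,"dy":0,"dz":0,"turn":-0.145,"hand":0.087}
    - {"dx":0,"dy":0,"dz":0,"turn":-0.145,"hand":0.087}
    - {"dx":0,"dy":0,"dz":0,"turn":-0.145,"hand":0.087}
    - {"dx":0,"dy":0,"dz":0,"turn":-0.145,"hand":0.087}
    - {"dx":0,"dy":0,"dz":0,"turn":-0.145,"hand":0.087}

```text
time_s: 23.05
tool_pos: [0.4433, 0.2012, 0.293]
eef_rot: [3.046, 0.769, -0.0]
force: [-1.2, -0.2, -0.6]
gripper_width: 0.0873
finger_force: 0.0
```

Emit:
drive_tool:
  plan:
    - {"dx":0,"dy":0,"dz":0,"turn":-0.145,"hand":0.087}
    - {"dx":0,"dy":0,"dz":0,"turn":-0.145,"hand":0.087}
    - {"dx":0,"dy":0,"dz":0,"turn":-0.145,"hand":0.087}
    - {"dx":0,"dy":0,"dz":0,"turn":0,"hand":0.087}
    - {"dx":0,"dy":0,"dz":0,"turn":0,"hand":0.087}

```text
time_s: 23.55
tool_pos: [0.4432, 0.2017, 0.2931]
eef_rot: [2.815, 1.394, 0.0]
force: [0.1, 0.3, 0.6]
gripper_width: 0.0871
finger_force: 0.0
```

```bash
python3 go.py .4652 .3458 .1 53
```

```text
t 23.55 p [0.4432 0.2017 0.2931] phi 52.69 zdir [ 0. -0. -1.] J [ 0.8319  0.0039 -0.2787  0.     -1.2881  1.6585] F [0.1239 0.3393 0.6094] w 0.0871 ff 0.00
shift tool [ 0.128  -0.0699  0.1931] len 0.24193507786588989
turn -0.005478502607975502
```

Emit:
drive_tool:
  plan:
    - {"dx":0.032,"dy":-0.0175,"dz":0,"turn":-0.005,"hand":0.087}
    - {"dx":0.032,"dy":-0.0175,"dz":0,"turn":0,"hand":0.087}
    - {"dx":0.032,"dy":-0.0175,"dz":0.02,"turn":0,"hand":0.087}
    - {"dx":0.032,"dy":-0.0175,"dz":0.04,"turn":0,"hand":0.087}
    - {"dx":0,"dy":0,"dz":0.045,"turn":0,"hand":0.087}
    - {"dx":0,"dy":0,"dz":0.045,"turn":0,"hand":0.087}
    - {"dx":0,"dy":0,"dz":0.043,"turn":0,"hand":0.087}
    - {"dx":0,"dy":0,"dz":0,"turn":0,"hand":0.087}
    - {"dx":0,"dy":0,"dz":0,"turn":0,"hand":0.087}
    - {"dx":0,"dy":0,"dz":0,"turn":0,"hand":0.087}

```text
time_s: 24.55
tool_pos: [0.4645, 0.3453, 0.1058]
eef_rot: [-2.807, -1.407, -0.006]
force: [-0.0, 0.7, 0.5]
gripper_width: 0.0871
finger_force: 0.0
```

```bash
python3 go.py .4652 .3458 .029 53
```

```text
t 24.55 p [0.4645 0.3453 0.1058] phi 53.24 zdir [ 0.0027  0.0027 -1.    ] J [ 0.9775  0.3069 -0.3652  0.0009 -0.895   1.5219] F [-0.0239  0.6616  0.5111] w 0.0871 ff 0.00
shift tool [0.0005 0.0002 0.0768] len 0.07675941924412455
turn 0.004196362320715413
```

Emit:
drive_tool:
  plan:
    - {"dx":0,"dy":0,"dz":0.025,"turn":0,"hand":0.087}
    - {"dx":0,"dy":0,"dz":0.025,"turn":0,"hand":0.087}
    - {"dx":0,"dy":0,"dz":0.015,"turn":0,"hand":0.087}
    - {"dx":0,"dy":0,"dz":0.006,"turn":0,"hand":0.087}
    - {"dx":0,"dy":0,"dz":0,"turn":0,"hand":0.087}
    - {"dx":0,"dy":0,"dz":0,"turn":0,"hand":0.087}

```text
time_s: 25.15
tool_pos: [0.4639, 0.3451, 0.0339]
eef_rot: [-2.807, -1.409, -0.004]
force: [0.2, 0.6, -0.2]
gripper_width: 0.0865
finger_force: 0.0
```

```bash
python3 go.py .4652 .3458 .029 53
```

```text
t 25.15 p [0.4639 0.3451 0.0339] phi 53.30 zdir [ 0.0018  0.0021 -1.    ] J [ 0.9779  0.3951 -0.4351  0.0005 -0.7379  1.5228] F [ 0.2266  0.6198 -0.1634] w 0.0865 ff 0.00
shift tool [0.0013 0.0006 0.0049] len 0.005102925933205381
turn 0.00522989759750999
```

Emit:
drive_tool:
  plan:
    - {"dx":0,"dy":0,"dz":0.001,"turn":0.003,"hand":0.087}
    - {"dx":0,"dy":0,"dz":0,"turn":0,"hand":0.087}
    - {"dx":0,"dy":0,"dz":0,"turn":0,"hand":0.087}

```text
time_s: 25.45
tool_pos: [0.4633, 0.3443, 0.0316]
eef_rot: [-2.81, -1.405, -0.001]
force: [-0.9, 0.5, -0.4]
gripper_width: 0.0869
finger_force: 0.0
```

```bash
python3 go.py .4652 .3458 .029 53
```

```text
t 25.45 p [0.4633 0.3443 0.0316] phi 53.12 zdir [ 0.0005  0.0006 -1.    ] J [ 0.978   0.3978 -0.4375  0.0001 -0.7347  1.52  ] F [-0.8749  0.5422 -0.4016] w 0.0869 ff 0.00
shift tool [0.0023 0.0007 0.0026] len 0.003581877547686167
turn 0.0021793957605738767
```

Emit:
drive_tool:
  plan:
    - {"dx":0.002,"dy":0.0005,"dz":0.001,"turn":0.002,"hand":0.087}
    - {"dx":0,"dy":0,"dz":0,"turn":0,"hand":0.06}
    - {"dx":0,"dy":0,"dz":0,"turn":0,"hand":0.06}
    - {"dx":0,"dy":0,"dz":0,"turn":0,"hand":0.06}
    - {"dx":0,"dy":0,"dz":0,"turn":0,"hand":0.06}
    - {"dx":0,"dy":0,"dz":0,"turn":0,"hand":0.06}
  grip_force: 20

```text
time_s: 26.05
tool_pos: [0.4647, 0.3454, 0.03]
eef_rot: [2.811, 1.402, -0.0]
force: [0.9, -0.2, -1.2]
gripper_width: 0.0707
finger_force: 20.0
```

```bash
python3 go.py .4652 .3458 .029 53
```

```text
t 26.05 p [0.4647 0.3454 0.03  ] phi 53.01 zdir [-0.0001 -0.0001 -1.    ] J [ 0.9768  0.4027 -0.434   0.     -0.7342  1.5191] F [ 0.903  -0.1837 -1.1805] w 0.0707 ff 20.00
shift tool [0.0006 0.0002 0.001 ] len 0.0012031884475816265
turn 0.00011964229621778307
```

Width 70.7 mm is close to the 71.6 mm across corners. I'll check whether the squeeze turned the pulley by comparing the white mark's position in the scene view before and after.

```bash
cat > mark.py <<'E'
from h import *
import sys
def mark(f,u,v,r=9):
    u,v=int(round(u)),int(round(v)); I=f["frame"][v-r:v+r+1,u-r:u+r+1].astype(float).min(2)
    w=np.clip(I-120,0,None); l=cv2.connectedComponents((w>0).astype(np.uint8))[1]
    yy,xx=np.nonzero(w); k=np.argmin(np.hypot(yy-r,xx-r)); w=w*(l==l[yy[k],xx[k]])
    Y,X=np.mgrid[-r:r+1,-r:r+1]; return np.array([u+(w*X).sum()/w.sum(),v+(w*Y).sum()/w.sum()]),(w>0).sum()
if __name__=="__main__":
    f=load("scene0"); g=snap("scene",9)
    for h in(f,g):
        m,n=mark(h,432.7,256.7); P=onz(h,m,.022); d=P[:2]-[.4652,.3458]; print(m,n,P,"r",np.hypot(*d),"ang",np.degrees(np.arctan2(d[1],d[0])))
E
python3 mark.py
```

```text
[431.81081081 255.70720721] 8 [0.49399861 0.38060732 0.022     ] r 0.04517642575585979 ang 50.396582210016724
[431.89647059 255.68705882] 7 [0.49376638 0.38083834 0.022     ] r 0.04520756426942852 ang 50.810009168956825
```

The squeeze didn't turn it. I'll lift and turn so the keyway faces the slot side.

Emit:
drive_tool:
  plan:
    - {"dx":0,"dy":0,"dz":-0.005,"turn":0,"hand":0.06}
    - {"dx":0,"dy":0,"dz":-0.02,"turn":0,"hand":0.06}
    - {"dx":0,"dy":0,"dz":-0.03,"turn":0,"hand":0.06}
    - {"dx":0,"dy":0,"dz":-0.035,"turn":0.12,"hand":0.06}
    - {"dx":0,"dy":0,"dz":-0.04,"turn":0.12,"hand":0.06}
    - {"dx":0,"dy":0,"dz":-0.04,"turn":0.12,"hand":0.06}
    - {"dx":0,"dy":0,"dz":-0.04,"turn":0.12,"hand":0.06}
    - {"dx":0,"dy":0,"dz":-0.04,"turn":0.12,"hand":0.06}
    - {"dx":0,"dy":0,"dz":-0.02,"turn":0.12,"hand":0.06}
    - {"dx":0,"dy":0,"dz":0,"turn":0.12,"hand":0.06}
    - {"dx":0,"dy":0,"dz":0,"turn":0.12,"hand":0.06}
    - {"dx":0,"dy":0,"dz":0,"turn":0.12,"hand":0.06}
  grip_force: 30

```text
time_s: 27.3
tool_pos: [0.4639, 0.345, 0.2998]
eef_rot: [3.131, -0.251, -0.002]
force: [-0.3, -0.2, -5.0]
gripper_width: 0.0703
finger_force: 30.0
```

Emit:
drive_tool:
  plan:
    - {"dx":0,"dy":0,"dz":0,"turn":0.12,"hand":0.06}
    - {"dx":0,"dy":0,"dz":0,"turn":0.12,"hand":0.06}
    - {"dx":0,"dy":0,"dz":0,"turn":0.12,"hand":0.06}
    - {"dx":0,"dy":0,"dz":0,"turn":0.12,"hand":0.06}
    - {"dx":0,"dy":0,"dz":0,"turn":0.12,"hand":0.06}
    - {"dx":0,"dy":0,"dz":0,"turn":0.12,"hand":0.06}
    - {"dx":0,"dy":0,"dz":0,"turn":0.12,"hand":0.06}
    - {"dx":0,"dy":0,"dz":0,"turn":0.12,"hand":0.06}
    - {"dx":0,"dy":0,"dz":0,"turn":0.12,"hand":0.06}
    - {"dx":0,"dy":0,"dz":0,"turn":0.105,"hand":0.06}
    - {"dx":0,"dy":0,"dz":0,"turn":0,"hand":0.06}
    - {"dx":0,"dy":0,"dz":0,"turn":0,"hand":0.06}

```text
time_s: 28.5
tool_pos: [0.4643, 0.3452, 0.2998]
eef_rot: [2.465, -1.946, -0.001]
force: [-0.2, -1.3, -4.3]
gripper_width: 0.0704
finger_force: 30.0
```

```bash
python3 go.py .4964 .0476 .30 -77.0
```

```text
t 28.5 p [0.4643 0.3452 0.2998] phi -76.59 zdir [-0.0008 -0.0005 -1.    ] J [ 0.9769  0.162  -0.0878 -0.0004 -1.3219 -0.7427] F [-0.1904 -1.3491 -4.3056] w 0.0704 ff 30.00
shift tool [ 0.2969  0.0378 -0.0001] len 0.2992996806682619
turn 0.007140988468774447
```

Emit:
drive_tool:
  plan:
    - {"dx":0.015,"dy":0.002,"dz":0,"turn":0.007,"hand":0.06}
    - {"dx":0.03,"dy":0.004,"dz":0,"turn":0,"hand":0.06}
    - {"dx":0.03,"dy":0.004,"dz":0,"turn":0,"hand":0.06}
    - {"dx":0.03,"dy":0.004,"dz":0,"turn":0,"hand":0.06}
    - {"dx":0.03,"dy":0.004,"dz":0,"turn":0,"hand":0.06}
    - {"dx":0.03,"dy":0.004,"dz":0,"turn":0,"hand":0.06}
    - {"dx":0.03,"dy":0.004,"dz":0,"turn":0,"hand":0.06}
    - {"dx":0.03,"dy":0.004,"dz":0,"turn":0,"hand":0.06}
    - {"dx":0.03,"dy":0.004,"dz":0,"turn":0,"hand":0.06}
    - {"dx":0.03,"dy":0.003,"dz":0,"turn":0,"hand":0.06}
    - {"dx":0.012,"dy":0.001,"dz":0,"turn":0,"hand":0.06}
    - {"dx":0,"dy":0,"dz":0,"turn":0,"hand":0.06}

```text
time_s: 29.7
tool_pos: [0.4934, 0.0457, 0.3002]
eef_rot: [-2.455, 1.961, 0.0]
force: [0.0, 0.4, -3.7]
gripper_width: 0.0705
finger_force: 30.0
```

Emit:
drive_tool:
  plan:
    - {"dx":0,"dy":0,"dz":0,"turn":0,"hand":0.06}
    - {"dx":0,"dy":0,"dz":0,"turn":0,"hand":0.06}

```text
time_s: 29.9
tool_pos: [0.4936, 0.0479, 0.3001]
eef_rot: [-2.457, 1.958, 0.0]
force: [0.2, 0.9, -4.7]
gripper_width: 0.0703
finger_force: 30.0
```

```bash
python3 go.py .4964 .0476 .26 -77.0
python3 - <<'E'
from h import *
from mark import mark
f=snap("scene",10); c=np.array([.4964,.0476,.2994-.030])  # pulley underside
for a in (-90,-83,-77,-71,-64):
    P=c+[.046*np.cos(np.radians(a)),.046*np.sin(np.radians(a)),.022]; print(a,proj(f,P))
u,v=proj(f,c+[.046*.225,-.046*.974,.022])[0].astype(int); I=f["frame"].min(2)[v-14:v+12,u-22:u+22]; print(u-22,v-14)
for r in I: print("".join(chr(48+min(int(x)//25,9)) for x in r))
E
```

```text
t 29.9 p [0.4936 0.0479 0.3001] phi -77.11 zdir [-0.      0.0002 -1.    ] J [ 0.4937  0.0169 -0.2497 -0.0002 -1.3041 -0.2688] F [ 0.2147  0.875  -4.7294] w 0.0703 ff 30.00
shift tool [ 0.001  -0.0026  0.0401] len 0.04019306762818588
turn -0.001998661586099921
-90 [[340.42446211 162.78430686]]
-83 [[339.70105462 163.88063989]]
-77 [[339.23247467 164.8734107 ]]
-71 [[338.90997732 165.9041994 ]]
-64 [[338.72411382 167.14022331]]
317 150
22333333333333333232223333344444444444444443
22333333333333333333223333334444444444444444
23333333333233333333333222211233444444444554
33333333333333333333333111111111122334444443
33333333333333333333332111111111111111233442
33333333333333333333222111111111111111111112
23333333333333333332211111111111111111111111
22223333333333333332111111111111111111111111
22222233333333333332112111111111111111111111
23222222333333333331123211111111111111111111
22232222222333333321111111111111111111111111
22222332222223333321111222111111111111111111
33222322222222223331111122111111111111111111
33323232222322222343211101111111111112211221
33333322222222222234433332110111111123212221
33333333222222232234444444333121001111111111
33333333332322232234322344444343321110011111
33333333333332222235443443444444443323211000
33333333333333332234444544444434444434433223
33333333333333333322333444444444433444444444
33333333333333333320000233444444444444322344
23333333333333333330001000123444444444443343
22223333333333333330011110001333344444444444
22222233333333333320011100110133333334444444
22222222233333333331001101101233333332223333
22222222222333333331000111101244433332211000
```

Emit:
drive_tool:
  plan:
    - {"dx":0.001,"dy":-0.0026,"dz":0.02,"turn":0,"hand":0.06}
    - {"dx":0,"dy":0,"dz":0.02,"turn":0,"hand":0.06}
    - {"dx":0,"dy":0,"dz":0.012,"turn":0,"hand":0.06}
    - {"dx":0,"dy":0,"dz":0.008,"turn":0,"hand":0.06}
    - {"dx":0,"dy":0,"dz":0,"turn":0,"hand":0.06}
    - {"dx":0,"dy":0,"dz":0,"turn":0,"hand":0.06}
    - {"dx":0,"dy":0,"dz":0,"turn":0,"hand":0.06}
  grip_force: 20

```text
time_s: 30.65
tool_pos: [0.497, 0.0473, 0.241]
eef_rot: [-2.455, 1.958, -0.001]
force: [0.1, 0.2, -4.0]
gripper_width: 0.0705
finger_force: 20.0
```

```bash
python3 go.py .4964 .0476 .2347 -77.0
```

```text
t 30.65 p [0.497  0.0473 0.241 ] phi -77.15 zdir [ 0.0014  0.0004 -1.    ] J [ 0.4894  0.0554 -0.3445  0.0003 -1.1695 -0.2652] F [ 0.1466  0.1804 -3.9893] w 0.0705 ff 20.00
shift tool [-0.0005  0.0005  0.0063] len 0.006375550052642841
turn -0.002613835009198491
```

Emit:
drive_tool:
  plan:
    - {"dx":0,"dy":0,"dz":0.003,"turn":0,"hand":0.06}
    - {"dx":0,"dy":0,"dz":0.003,"turn":0,"hand":0.06}
    - {"dx":-0.002,"dy":0,"dz":0.002,"turn":0,"hand":0.06}
    - {"dx":-0.0025,"dy":0,"dz":0.002,"turn":0,"hand":0.06}
    - {"dx":0,"dy":0,"dz":0,"turn":0,"hand":0.06}

```text
time_s: 31.15
tool_pos: [0.4957, 0.0514, 0.2304]
eef_rot: [2.456, -1.959, 0.001]
force: [0.8, -1.8, -0.4]
gripper_width: 0.0709
finger_force: 20.0
```

```bash
python3 go.py
```

```text
t 31.15 p [0.4957 0.0514 0.2304] phi -77.15 zdir [ 0.0006 -0.0005 -1.    ] J [ 0.499   0.0619 -0.3626  0.0007 -1.146  -0.275 ] F [ 0.8035 -1.8401 -0.4499] w 0.0709 ff 20.00
```

Emit:
drive_tool:
  plan:
    - {"dx":-0.0022,"dy":0,"dz":0.002,"turn":0,"hand":0.06}
    - {"dx":-0.0022,"dy":0,"dz":0.002,"turn":0,"hand":0.06}
    - {"dx":-0.0022,"dy":0,"dz":0.002,"turn":0,"hand":0.06}
    - {"dx":-0.0022,"dy":0,"dz":0.002,"turn":0,"hand":0.06}
    - {"dx":-0.0019,"dy":0,"dz":0.0018,"turn":0,"hand":0.06}
    - {"dx":0,"dy":0,"dz":0,"turn":0,"hand":0.06}

```text
time_s: 31.75
tool_pos: [0.4928, 0.0621, 0.2199]
eef_rot: [2.456, -1.959, -0.001]
force: [-0.8, -0.6, 0.4]
gripper_width: 0.0706
finger_force: 20.0
```

```bash
python3 go.py
```

```text
t 31.75 p [0.4928 0.0621 0.2199] phi -77.15 zdir [-0.0006 -0.0001 -1.    ] J [ 0.5216  0.0678 -0.3807 -0.0003 -1.1229 -0.2972] F [-0.7681 -0.5681  0.4122] w 0.0706 ff 20.00
```

Emit:
drive_tool:
  plan:
    - {"dx":-0.0015,"dy":0,"dz":0.002,"turn":0,"hand":0.06}
    - {"dx":-0.0014,"dy":0,"dz":0.0025,"turn":0,"hand":0.06}
    - {"dx":-0.0014,"dy":0,"dz":0.0025,"turn":0,"hand":0.06}
    - {"dx":-0.0014,"dy":0,"dz":0.0025,"turn":0,"hand":0.06}
    - {"dx":-0.001,"dy":0,"dz":0.002,"turn":0,"hand":0.06}
    - {"dx":-0.0006,"dy":0,"dz":0.002,"turn":0,"hand":0.06}
    - {"dx":0,"dy":0,"dz":0,"turn":0,"hand":0.06}

```text
time_s: 32.45
tool_pos: [0.491, 0.0691, 0.2062]
eef_rot: [2.455, -1.959, -0.001]
force: [-2.9, 2.1, -0.3]
gripper_width: 0.0705
finger_force: 20.0
```

```bash
python3 go.py
cat > dump.py <<'E'
from h import *
import sys
f=snap("scene",sys.argv[1]); u0,u1,v0,v1=map(int,sys.argv[2:6]); H=cv2.cvtColor(f["frame"],cv2.COLOR_RGB2HSV).astype(int)[v0:v1,u0:u1]
print(u0)
for r in range(v1-v0): print(v0+r,"".join(chr(48+min(v//25,9)) if S<75 or v<50 else "g" if 60<h<95 else " " for h,S,v in H[r]))
E
python3 dump.py 11 320 385 160 215
```

```text
t 32.45 p [0.491  0.0691 0.2062] phi -77.17 zdir [-0.001 -0.    -1.   ] J [ 0.5365  0.0776 -0.4027 -0.0006 -1.0914 -0.3123] F [-2.8877  2.0999 -0.3119] w 0.0705 ff 20.01
320
160                           77777777653210000134556764211          
161                           57777777776655432467877776211          
162                           5556677777778776667777777601           
163                            555555567777777777677777510           
164                               5555555566777777777773 0           
165                                55555555555667777776              
166                                555555555555555666642             
167                                55555555555555555543              
168                               55555555555555435443               
169                               55555555555555444122               
170                               55555555555555454 23               
171                              465555555555555443 2                
172                           00256555555555555544122                
173             
[... 2188 characters left out ...]
  11111                            
205 gggggggg1ggggggggggggggggg22                                     
206 gggggg111ggggggggggggggggg222233                                 
207 gggggggggggggggggggggggggg2222gg3                                
208 gggggggggggggggggggggggggg2233gg                                 
209 ggggggggggggggggggggggggggg3gggg                                 
210 ggggggggggggggggggggggggggggggg2                                 
211 ggggggggggggggggggggggggggggggg                                  
212 ggggggggggggggggggggggggggggggg                                  
213 gggggggggggggggggggggggggggggg2                                  
214 gggggggggggggggggggggggggggggg
```

Run:
```python
from h import *
from scipy.spatial.transform import Rotation as Rn
f=load("scene11"); o=np.array([.5085,-.0067,.14]); L=np.array([-.2181,.9759,0]); y=np.array([.9759,.2181,0]); up=np.array([0,0,1.])
piv=np.array([.491,.0691,.2062+.015])
print("pivot spindle x,y,z",[(piv-o)@a for a in((up-L)/2**.5,y,(up+L)/2**.5)])
for t in (30,38,45):
  for roll in(-6,0,6):
    a=np.radians(t); z=np.cos(a)*up+np.sin(a)*L; x=-np.cos(a)*L+np.sin(a)*up
    r=np.radians(roll); xr=np.cos(r)*x+np.sin(r)*y
    c=piv-.045*z; q=np.linspace(0,2*np.pi,80)[:,None]; yr=np.cross(z,xr)
    rim=np.vstack([c+.058*(np.cos(q)*xr+np.sin(q)*yr),c+.022*z+.058*(np.cos(q)*xr+np.sin(q)*yr)]); P=proj(f,rim)
    print(t,roll,"mark",proj(f,c+.022*z+.046*xr).round(1),"rim u %.1f..%.1f v %.1f..%.1f"%(P[:,0].min(),P[:,0].max(),P[:,1].min(),P[:,1].max()))
```

```text
pivot spindle x,y,z [np.float64(0.002411255337049563), np.float64(-0.0005462699999999633), np.float64(0.11242288592764574)]
30 -6 mark [[343.7 178.5]] rim u 336.2..368.2 v 171.7..204.8
30 0 mark [[343.2 179.5]] rim u 336.2..368.2 v 171.7..204.8
30 6 mark [[342.9 180.5]] rim u 336.2..368.2 v 171.7..204.8
38 -6 mark [[344.  177.2]] rim u 336.1..366.1 v 170.5..204.3
38 0 mark [[343.6 178.1]] rim u 336.1..366.1 v 170.5..204.3
38 6 mark [[343.3 179.2]] rim u 336.1..366.1 v 170.5..204.3
45 -6 mark [[344.6 176.1]] rim u 336.2..364.2 v 169.5..203.7
45 0 mark [[344.1 177. ]] rim u 336.2..364.2 v 169.5..203.7
45 6 mark [[343.8 178.1]] rim u 336.2..364.2 v 169.5..203.7
```

Emit:
drive_tool:
  plan:
    - {"dx":-0.001,"dy":0,"dz":0.0015,"turn":0,"hand":0.06}
    - {"dx":0,"dy":0,"dz":0.0015,"turn":0,"hand":0.06}
    - {"dx":0.001,"dy":0,"dz":0.0015,"turn":0,"hand":0.06}
    - {"dx":0.0015,"dy":0,"dz":0.0015,"turn":0,"hand":0.06}
    - {"dx":0.0015,"dy":0,"dz":0.0015,"turn":0,"hand":0.06}
    - {"dx":0.0015,"dy":0,"dz":0.0015,"turn":0,"hand":0.06}
    - {"dx":0,"dy":0,"dz":0,"turn":0,"hand":0.06}

```text
time_s: 33.2
tool_pos: [0.4921, 0.0668, 0.1974]
eef_rot: [-2.453, 1.958, 0.004]
force: [-8.7, 12.1, 2.3]
gripper_width: 0.0705
finger_force: 20.0
```

```bash
cat > sp.py <<'E'
import numpy as np
from bench import robot
ob=robot.observe(); o=np.array([.5085,-.0067,.14]); x=np.array([.1542,-.6901,.7071]); z=np.array([-.1542,.6901,.7071]); y=np.array([.9759,.2181,0])
p=np.array(ob["tool_pos"])+[0,0,.015]; F=np.array(ob["force"])+[0,0,4.3]
print("t",ob["time_s"],"pivot xyz mm",(np.array([(p-o)@a for a in(x,y,z)])*1e3).round(1),"F xyz",np.array([F@a for a in(x,y,z)]).round(1),"w %.4f"%ob["gripper_width"],"trq",np.array(ob["ft_torque"]).round(2))
E
python3 sp.py
```

```text
t 33.2 pivot xyz mm [ -2.1   0.  104.4] F xyz [-5.  -5.8 14.4] w 0.0705 trq [ 4.35  2.91 -0.21]
```

Emit:
drive_tool:
  plan:
    - {"dx":-0.0007,"dy":0.001,"dz":-0.0007,"turn":0,"hand":0.06}
    - {"dx":0,"dy":0,"dz":0,"turn":0,"hand":0.06}
    - {"dx":0,"dy":0,"dz":0,"turn":0,"hand":0.06}
  grip_force: 10

```text
time_s: 33.5
tool_pos: [0.4915, 0.0665, 0.198]
eef_rot: [-2.454, 1.958, 0.002]
force: [-2.9, 7.9, -1.3]
gripper_width: 0.0707
finger_force: 10.0
```

```bash
python3 sp.py; python3 dump.py 12 320 380 165 210
```

```text
t 33.5 pivot xyz mm [ -1.5  -0.7 104.8] F xyz [-3.8 -1.1  8.1] w 0.0707 trq [ 2.65  1.38 -0.11]
320
165                             5555555677777777777777  0       
166                               55555555566677777776  1       
167                               5555555555555566776421        
168                               55555555555555555553          
169                              555555555555554455543          
170                              55555555555555445232           
171                              55555555555555444 22           
172                          00035555555555555544212            
173                       10000246555555555555545  2            
174                     1000000355555555555555544 23            
175                    10013200255555555555555542 2             
176                    1002540112455555555555555  2             
177                   00001331111112245555555565122             
178                   00000011111111111224455552223             
179                  00000011111111111111112243112              
180                  1001
[... 1196 characters left out ...]
             
199 ggggggggg32222222222  0000000000134520001                   
200 gggggggggg221222223   110000000000000000                    
201 gggggggggggg21112      10000000000000001                    
202 gggggggggggggggg2        1000000000001                      
203 ggggggggggggggggggg2      11000000011                       
204 ggggggggggggggggggggggg3    11111                           
205 gggggggggggggggggggggggggg32 2                              
206 gggggg111ggggggggggggggggg22223g                            
207 gggggggggggggggggggggggggg2222gg3                           
208 gggggggggggggggggggggggggg2333gg                            
209 ggggggggggggggggggggggggggg33ggg
```

Emit:
drive_tool:
  plan:
    - {"dx":0.0005,"dy":0.0003,"dz":0.001,"turn":0,"hand":0.06}
    - {"dx":0.001,"dy":0,"dz":0.0015,"turn":0,"hand":0.06}
    - {"dx":0.0015,"dy":0,"dz":0.0015,"turn":0,"hand":0.06}
    - {"dx":0.0015,"dy":0,"dz":0.0015,"turn":0,"hand":0.06}
    - {"dx":0,"dy":0,"dz":0,"turn":0,"hand":0.06}
  grip_force: 15

```text
time_s: 34.05
tool_pos: [0.4921, 0.0638, 0.1927]
eef_rot: [-2.452, 1.957, 0.004]
force: [-7.4, 17.3, 1.2]
gripper_width: 0.0704
finger_force: 15.0
```

```bash
python3 sp.py
```

```text
t 34.05 pivot xyz mm [-3.3 -0.6 99. ] F xyz [-9.2 -3.4 17. ] w 0.0704 trq [ 5.98  2.93 -0.19]
```

```bash
python3 dump.py 13 320 380 168 210
cat > pred.py <<'E'
from h import *
import sys
f=load("scene13"); o=np.array([.5085,-.0067,.14]); L=np.array([-.2181,.9759,0]); y=np.array([.9759,.2181,0]); up=np.array([0,0,1.]); sx=(up-L)/2**.5; sz=(up+L)/2**.5
q=np.linspace(0,2*np.pi,120)[:,None]
for zb in map(float,sys.argv[1:]):
 for t in (30,35,40,45,50):
    a=np.radians(t); z=np.cos(a)*up+np.sin(a)*L; x=-np.cos(a)*L+np.sin(a)*up
    c=o+sz*zb/1e3; ring=lambda h,r:c+h*z+r*(np.cos(q)*x+np.sin(q)*y)
    P=proj(f,np.vstack([ring(0,.058),ring(.022,.058)])); B=proj(f,ring(.0,.058))
    hexc=proj(f,[c+.062*z+.0358*(np.cos(k)*x+np.sin(k)*y) for k in np.radians([30,90,150,210,270,330])])
    print(zb,t,"mark",proj(f,c+.022*z+.046*x).round(1)[0],"u %.1f..%.1f v %.1f..%.1f"%(P[:,0].min(),P[:,0].max(),P[:,1].min(),P[:,1].max()),"topmost u %.1f botmost u %.1f"%(P[P[:,1].argmin(),0],P[P[:,1].argmax(),0]),"hex top",hexc.round(0).tolist())
E
python3 pred.py 54 58
```

```text
320
168                              555555555555556777642          
169                             555555555555555555443           
170                             55555555555555445443            
171                             55555555555555445122            
172                           0255555555555555444 22            
173                       10000365555555555555453 2             
174                      10110145555555555555544122             
175                     000240255555555555555544 23             
176                    1000362255555555555555543 2              
177                    000024312445555555555554122              
178                    000012211112244555555554222              
179                   000011111111111112345555322               
180                   001111111111111111111223122               
181                   001211111111111111111111122               
182                  1001111111111111111111111112               
183                  10111121111111111111111111112              
184                  11111221111111111111111111112      
[... 2873 characters left out ...]
tmost u 350.7 hex top [[349.0, 180.0], [355.0, 189.0], [363.0, 191.0], [366.0, 183.0], [360.0, 174.0], [352.0, 173.0]]
58.0 40 mark [341.4 178.5] u 333.7..363.2 v 170.9..204.7 topmost u 346.3 botmost u 350.1 hex top [[351.0, 181.0], [356.0, 190.0], [364.0, 192.0], [366.0, 184.0], [361.0, 175.0], [354.0, 173.0]]
58.0 45 mark [342.6 178.5] u 334.7..362.6 v 170.9..205.0 topmost u 347.4 botmost u 350.1 hex top [[353.0, 181.0], [357.0, 191.0], [364.0, 193.0], [367.0, 185.0], [362.0, 176.0], [355.0, 174.0]]
58.0 50 mark [343.8 178.5] u 335.7..361.9 v 171.0..205.2 topmost u 347.9 botmost u 349.4 hex top [[354.0, 182.0], [358.0, 192.0], [365.0, 194.0], [367.0, 187.0], [363.0, 177.0], [357.0, 175.0]]
```

The image suggests the pulley is over-tilted by about 7–10°, and the −x force agrees. Moving the hand along +x of the spindle should bring it back square.

Emit:
drive_tool:
  plan:
    - {"dx":0.0007,"dy":0.0005,"dz":-0.0007,"turn":0,"hand":0.06}
    - {"dx":0.0007,"dy":0,"dz":-0.0007,"turn":0,"hand":0.06}
    - {"dx":0.0007,"dy":0,"dz":-0.0007,"turn":0,"hand":0.06}
    - {"dx":0.0007,"dy":0,"dz":-0.0007,"turn":0,"hand":0.06}
    - {"dx":0,"dy":0,"dz":0,"turn":0,"hand":0.06}

```text
time_s: 34.6
tool_pos: [0.4919, 0.0576, 0.1951]
eef_rot: [2.455, -1.96, -0.001]
force: [0.8, 1.2, -9.6]
gripper_width: 0.0702
finger_force: 15.0
```

```bash
python3 sp.py;  python3 dump.py 14 335 352 168 208
```

```text
t 34.6 pivot xyz mm [ 2.7 -2.2 96.5] F xyz [-4.5  1.  -3. ] w 0.0702 trq [ 0.99 -0.08 -0.03]
335
168             55555
169             55555
170             55555
171            555555
172          12555555
173        0003655555
174      000013555555
175    10010024555555
176   001241123244555
177   001351111111124
178  1000111111111111
179  1001111111111111
180 00111111111111111
181 10111111111111111
182 10011231111111111
183 00121241111111111
184 00111211111111111
185 01111111211111111
186 01311112211111111
187 12432211111111111
188 12554443211111111
189 11354455444332111
190 31454345555554432
191 41355455554555554
192 41134455555555455
193 43000024455555555
194 44100000012345555
195 44110000000014444
196 44330000100024333
197 44430000000035443
198 44321100000012443
199 22222 00000000001
200 2223  10000000000
201 12      000000000
202 g2      110000000
203 gggg2     0000000
204 gggggggg3 2111111
205 ggggggggggg2111  
206 ggggggggggg222233
207 ggggggggggg2222gg
```

Emit:
drive_tool:
  plan:
    - {"dx":0,"dy":-0.0008,"dz":0.0015,"turn":0,"hand":0.06}
    - {"dx":0.0005,"dy":0,"dz":0.002,"turn":0,"hand":0.06}
    - {"dx":0.0015,"dy":0,"dz":0.0015,"turn":0,"hand":0.06}
    - {"dx":0.0015,"dy":0,"dz":0.0015,"turn":0,"hand":0.06}
    - {"dx":0,"dy":0,"dz":0,"turn":0,"hand":0.06}

```text
time_s: 35.15
tool_pos: [0.4939, 0.0542, 0.1893]
eef_rot: [2.455, -1.959, 0.0]
force: [0.6, -0.1, -5.1]
gripper_width: 0.0701
finger_force: 15.0
```

```bash
python3 sp.py
```

```text
t 35.15 pivot xyz mm [ 1.2 -1.  89.7] F xyz [-0.4  0.5 -0.7] w 0.0701 trq [ 0.09  0.05 -0.02]
```

Emit:
drive_tool:
  plan:
    - {"dx":0.001,"dy":-0.0005,"dz":0.002,"turn":0,"hand":0.06}
    - {"dx":0.0015,"dy":0,"dz":0.0015,"turn":0,"hand":0.06}
    - {"dx":0.0015,"dy":0,"dz":0.0015,"turn":0,"hand":0.06}
    - {"dx":0.0015,"dy":0,"dz":0.0015,"turn":0,"hand":0.06}
    - {"dx":0.0015,"dy":0,"dz":0.0015,"turn":0,"hand":0.06}
    - {"dx":0,"dy":0,"dz":0,"turn":0,"hand":0.06}

```text
time_s: 35.75
tool_pos: [0.4957, 0.0476, 0.1811]
eef_rot: [2.455, -1.959, -0.0]
force: [0.1, 0.5, -4.5]
gripper_width: 0.0704
finger_force: 15.0
```

```bash
python3 sp.py;  python3 dump.py 15 325 360 168 208
```

```text
t 35.75 pivot xyz mm [ 0.2 -0.7 79.1] F xyz [-0.5  0.2  0.2] w 0.0704 trq [ 0.08 -0.01 -0.03]
325
168                   55555555677777777
169                   55555555555566777
170                   55555555555555556
171                   55555555555555555
172                   55555555555555345
173                   55555555555555354
174                  255555555555555453
175                01455555555555554441
176             0000365555555555555544 
177           100100365555555555555553 
178          00023102455555555555554412
179          00124111112245555555555322
180         000012111111111224455555222
181         000111111111111111122444122
182        0001111111111111111111111122
183        1011111111111111111111111122
184        1011111111111111111111111112
185        0011121111111111111111111111
186        0111221111111111111111111111
187        0111111221111111111111111111
188    3g211111112331111111111111111111
189  3g22221231111111111111111111121111
190 ggg22321353423211111111111221222112
191 ggg22211365434443111111112221111102
192 gg323222365335555444321111111111113
193 gg322223255535545555544433211111124
194 gg322222245445555555455555443322424
195 gg322223301234555555555455555445534
196 ggg2222340000012344555555555345543 
197 ggg222222100000000034455555544453  
198 gggg22222210000000123334445555653  
199 ggggg2222210000000134543332223543  
200 ggggg222221100010012454344000001   
201 ggggggg2111100000000001333000001   
202 gggggggggggg1000000000000000000    
203 gggggggggggggg00000000000000001    
204 gggggggggggggg1100000000000111     
205 gggggggggggggggg10000000001        
206 g111ggggggggggggggg0100012g        
207 ggggggggggggggggggggg1222gg
```

Emit:
drive_tool:
  plan:
    - {"dx":0.002,"dy":0,"dz":0.002,"turn":0,"hand":0.06}
    - {"dx":0.002,"dy":0,"dz":0.002,"turn":0,"hand":0.06}
    - {"dx":0.002,"dy":0,"dz":0.002,"turn":0,"hand":0.06}
    - {"dx":0.002,"dy":0,"dz":0.002,"turn":0,"hand":0.06}
    - {"dx":0.002,"dy":0,"dz":0.002,"turn":0,"hand":0.06}
    - {"dx":0.002,"dy":0,"dz":0.002,"turn":0,"hand":0.06}
    - {"dx":0,"dy":0,"dz":0,"turn":0,"hand":0.06}

```text
time_s: 36.5
tool_pos: [0.4983, 0.0358, 0.1689]
eef_rot: [2.455, -1.959, -0.001]
force: [0.5, -0.0, -3.9]
gripper_width: 0.0703
finger_force: 15.0
```

```bash
python3 sp.py
```

```text
t 36.5 pivot xyz mm [ 0.2 -0.7 62. ] F xyz [0.4 0.5 0.2] w 0.0703 trq [ 0.13 -0.01  0.  ]
```

Emit:
drive_tool:
  plan:
    - {"dx":0.002,"dy":0,"dz":0.002,"turn":0,"hand":0.06}
    - {"dx":0.002,"dy":0,"dz":0.002,"turn":0,"hand":0.06}
    - {"dx":0.002,"dy":0,"dz":0.002,"turn":0,"hand":0.06}
    - {"dx":0.0015,"dy":0,"dz":0.0015,"turn":0,"hand":0.06}
    - {"dx":0.001,"dy":0,"dz":0.001,"turn":0,"hand":0.06}
    - {"dx":0.001,"dy":0,"dz":0.001,"turn":0,"hand":0.06}
    - {"dx":0,"dy":0,"dz":0,"turn":0,"hand":0.06}

```text
time_s: 37.2
tool_pos: [0.5006, 0.0267, 0.1597]
eef_rot: [2.456, -1.959, -0.0]
force: [-0.1, -0.1, -3.7]
gripper_width: 0.0703
finger_force: 15.0
```

```bash
python3 sp.py
```

```text
t 37.2 pivot xyz mm [ 0.2 -0.5 48.8] F xyz [ 0.5 -0.1  0.4] w 0.0703 trq [ 0.13  0.01 -0.  ]
```

Emit:
drive_tool:
  plan:
    - {"dx":0.001,"dy":0,"dz":0.001,"turn":0,"hand":0.06}
    - {"dx":0.001,"dy":0,"dz":0.001,"turn":0,"hand":0.06}
    - {"dx":0.0007,"dy":0,"dz":0.0007,"turn":0,"hand":0.06}
    - {"dx":0.0007,"dy":0,"dz":0.0007,"turn":0,"hand":0.06}
    - {"dx":0,"dy":0,"dz":0,"turn":0,"hand":0.06}

```text
time_s: 37.7
tool_pos: [0.5013, 0.0234, 0.1563]
eef_rot: [2.456, -1.959, -0.0]
force: [0.4, 0.1, -4.7]
gripper_width: 0.0703
finger_force: 15.0
```

```bash
python3 sp.py
```

```text
t 37.7 pivot xyz mm [ 0.2 -0.5 44. ] F xyz [-0.3  0.4 -0.3] w 0.0703 trq [ 0.13  0.01 -0.03]
```

Emit:
drive_tool:
  plan:
    - {"dx":0.0007,"dy":0,"dz":0.0007,"turn":0,"hand":0.06}
    - {"dx":0.0007,"dy":0,"dz":0.0007,"turn":0,"hand":0.06}
    - {"dx":0.0007,"dy":0,"dz":0.0007,"turn":0,"hand":0.06}
    - {"dx":0.0007,"dy":0,"dz":0.0007,"turn":0,"hand":0.06}
    - {"dx":0,"dy":0,"dz":0,"turn":0,"hand":0.06}

```text
time_s: 38.2
tool_pos: [0.5017, 0.0218, 0.1551]
eef_rot: [-2.455, 1.958, 0.001]
force: [-9.8, 7.8, 12.2]
gripper_width: 0.0702
finger_force: 15.0
```

```bash
python3 sp.py
```

```text
t 38.2 pivot xyz mm [ 0.6 -0.4 42. ] F xyz [ 4.8 -7.8 18.6] w 0.0702 trq [ 2.99  3.82 -0.06]
```

Emit:
drive_tool:
  plan:
    - {"dx":-0.0005,"dy":0,"dz":-0.0005,"turn":0,"hand":0.06}
    - {"dx":0,"dy":0,"dz":0,"turn":0,"hand":0.075}
    - {"dx":0,"dy":0,"dz":0,"turn":0,"hand":0.08}
    - {"dx":0,"dy":0,"dz":0,"turn":0,"hand":0.087}
    - {"dx":0,"dy":0,"dz":0,"turn":0,"hand":0.087}
    - {"dx":0,"dy":0,"dz":0,"turn":0,"hand":0.087}
    - {"dx":0,"dy":0,"dz":0,"turn":0,"hand":0.087}

```text
time_s: 38.9
tool_pos: [0.5019, 0.0212, 0.1541]
eef_rot: [2.456, -1.959, 0.0]
force: [-0.8, -0.3, -0.6]
gripper_width: 0.0872
finger_force: 0.0
```

```bash
python3 sp.py
```

```text
t 38.9 pivot xyz mm [ 0.3 -0.4 40.8] F xyz [ 2.7 -0.8  2.5] w 0.0872 trq [ 0.08 -0.08 -0.01]
```

Emit:
drive_tool:
  plan:
    - {"dx":0,"dy":0,"dz":-0.005,"turn":0,"hand":0.087}
    - {"dx":0,"dy":0,"dz":-0.01,"turn":0,"hand":0.087}
    - {"dx":0,"dy":0,"dz":-0.02,"turn":0,"hand":0.087}
    - {"dx":0,"dy":0,"dz":-0.035,"turn":0,"hand":0.087}
    - {"dx":0,"dy":0,"dz":-0.04,"turn":0,"hand":0.087}
    - {"dx":0,"dy":0,"dz":-0.04,"turn":0,"hand":0.087}
    - {"dx":-0.04,"dy":0,"dz":0,"turn":0,"hand":0.087}
    - {"dx":-0.045,"dy":0,"dz":0,"turn":0,"hand":0.087}
    - {"dx":-0.045,"dy":0,"dz":0,"turn":0,"hand":0.087}
    - {"dx":-0.045,"dy":0,"dz":0,"turn":0,"hand":0.087}
    - {"dx":-0.045,"dy":0,"dz":0,"turn":0,"hand":0.087}
    - {"dx":0,"dy":0,"dz":0,"turn":0,"hand":0.087}

```text
time_s: 40.1
tool_pos: [0.4521, 0.2398, 0.3048]
eef_rot: [-2.459, 1.953, 0.0]
force: [-0.4, -0.3, -0.8]
gripper_width: 0.087
finger_force: 0.0
```

```bash
python3 dump.py 16 318 368 168 212; sed -i 's/scene13/scene16/' pred.py; python3 pred.py 0 4 8| grep " 45 mark"
python3 - <<'E'
from h import *
f=load("scene16"); g=snap("top",16); o=np.array([.5085,-.0067,.14]); z=np.array([-.1542,.6901,.7071]);x=np.array([.1542,-.6901,.7071])
H=cv2.cvtColor(g["frame"],cv2.COLOR_RGB2HSV).astype(int)[205:245,268:320]
for r in range(40): print(205+r,"".join(chr(48+min(v//25,9)) if S<75 or v<50 else "g" if 60<h<95 else " " for h,S,v in H[r]))
for zb in(0,6): print("top pred mark",proj(g,o+(zb/1e3+.022)*z+.046*x),"boss top",proj(g,o+(zb/1e3+.062)*z),"tip",proj(g,o+.084*z))
E
```

```text
318
168                                                   
169                                                   
170                                                   
171                                                   
172                                                   
173                                                   
174                                                   
175                                                   
176                                                   
177                                                   
178                 00001                             
179              1000000000                           
180            00000000000122566                      
181           012100000012345655556                   
182          002551000124556655555555                 
183          0025641013566665555555555                
184         000025640256666655655565555               
185         00000256146666665555566655445             
186        000100012256666655555566664445             
187        000000001466655556545567775445          
[... 3716 characters left out ...]
001ggggggg
237          43333344554333333332210000000000000gggggggg
238            444455544333333322100000000000001gggggggg
239             44455543333332221000000000000011gggggggg
240               55543322222111000000000000001ggggggggg
241                5532221110000000000000000001ggggggggg
242                   210000000000000000000011gggggggggg
243                    1000000000000000000001ggggggggggg
244                     10000000000000000011gggggggggg22
top pred mark [[305.43821024 222.5097414 ]] boss top [[282.78377354 228.1082511 ]] tip [[276.34588493 229.42349147]]
top pred mark [[303.77412363 222.8462353 ]] boss top [[281.04456472 228.46356314]] tip [[276.34588493 229.42349147]]
```

Run:
```python
from h import *
o=np.array([.5085,-.0067,.14]); z=np.array([-.1542,.6901,.7071]);x=np.array([.1542,-.6901,.7071]);y=np.array([.9759,.2181,0])
q=np.linspace(0,2*np.pi,120)[:,None]
for n,f in(("top",load("top16")),("scene",load("scene16"))):
  H=cv2.cvtColor(f["frame"],cv2.COLOR_RGB2HSV).astype(int)
  m=(H[:,:,2]<50).astype(np.uint8); N,l,st,c=cv2.connectedComponentsWithStats(m); w=(303,225) if n=="top" else (332,200)
  k=min([k for k in range(1,N) if st[k,4]>80],key=lambda k:np.hypot(*(c[k]-w))); u0,v0,ww,hh,_=st[k]; print(n,"rim seen u %d..%d v %d..%d"%(u0,u0+ww,v0,v0+hh))
  for zb in(-2,0,2,4,8):
    c=o+z*zb/1e3; ring=lambda h,r:c+h*z+r*(np.cos(q)*x+np.sin(q)*y)
    P=proj(f,np.vstack([ring(0,.058),ring(.022,.058)])); print(" zb",zb,"u %.1f..%.1f v %.1f..%.1f"%(P[:,0].min(),P[:,0].max(),P[:,1].min(),P[:,1].max()),"mark r40,46,52",proj(f,[c+.022*z+r*x for r in(.04,.046,.052)]).round(1).tolist())
```

```text
top rim seen u 281..320 v 205..248
 zb -2 u 280.2..315.9 v 203.1..247.2 mark r40,46,52 [[304.5, 222.8], [306.0, 222.4], [307.5, 222.0]]
 zb 0 u 279.7..315.4 v 203.2..247.3 mark r40,46,52 [[303.9, 222.9], [305.4, 222.5], [307.0, 222.1]]
 zb 2 u 279.1..314.9 v 203.3..247.5 mark r40,46,52 [[303.4, 223.1], [304.9, 222.6], [306.4, 222.2]]
 zb 4 u 278.6..314.3 v 203.4..247.6 mark r40,46,52 [[302.8, 223.2], [304.3, 222.7], [305.9, 222.3]]
 zb 8 u 277.5..313.2 v 203.6..247.9 mark r40,46,52 [[301.7, 223.4], [303.2, 223.0], [304.7, 222.5]]
scene rim seen u 324..351 v 178..210
 zb -2 u 322.5..350.2 v 176.4..209.6 mark r40,46,52 [[331.3, 184.9], [330.2, 183.8], [329.1, 182.7]]
 zb 0 u 322.9..350.6 v 176.2..209.4 mark r40,46,52 [[331.8, 184.7], [330.6, 183.6], [329.5, 182.5]]
 zb 2 u 323.3..351.0 v 176.0..209.3 mark r40,46,52 [[332.2, 184.5], [331.0, 183.4], [329.9, 182.3]]
 zb 4 u 323.7..351.4 v 175.8..209.1 mark r40,46,52 [[332.6, 184.3], [331.4, 183.3], [330.3, 182.2]]
 zb 8 u 324.5..352.2 v 175.5..208.8 mark r40,46,52 [[333.4, 184.0], [332.2, 182.9], [331.1, 181.8]]
```

The views put the pulley 0–5 mm from the shoulder, which isn't certain enough. I'll push it home by straddling the spindle with the fingers against the boss face.

Emit:
drive_tool:
  plan:
    - {"dx":0,"dy":0,"dz":0,"turn":0,"hand":0.046}
    - {"dx":0,"dy":0,"dz":0,"turn":0,"hand":0.046}
    - {"dx":0,"dy":0,"dz":0,"turn":0,"hand":0.046}

```text
time_s: 40.5
tool_pos: [0.4533, 0.2348, 0.3044]
eef_rot: [-2.454, 1.961, -0.0]
force: [0.5, -0.5, -0.4]
gripper_width: 0.0684
finger_force: 0.0
```

```bash
python3 go.py .4946 .0557 .1944 -77.0
```

```text
t 40.5 p [0.4533 0.2348 0.3044] phi -77.25 zdir [ 0.0002  0.0002 -1.    ] J [ 0.8632  0.0407 -0.2155  0.     -1.3143 -0.6408] F [ 0.4794 -0.4717 -0.389 ] w 0.0684 ff 0.00
shift tool [ 0.1839 -0.0008  0.1099] len 0.21423967755713255
turn -0.0044478777511759845
```

Emit:
drive_tool:
  plan:
    - {"dx":0.03,"dy":0,"dz":0,"turn":0,"hand":0.046}
    - {"dx":0.04,"dy":0,"dz":0,"turn":0,"hand":0.046}
    - {"dx":0.04,"dy":0,"dz":0,"turn":0,"hand":0.046}
    - {"dx":0.04,"dy":0,"dz":0,"turn":0,"hand":0.046}
    - {"dx":0.034,"dy":-0.001,"dz":0.01,"turn":0,"hand":0.046}
    - {"dx":0,"dy":0,"dz":0.03,"turn":0,"hand":0.046}
    - {"dx":0,"dy":0,"dz":0,"turn":0,"hand":0.046}
    - {"dx":0,"dy":0,"dz":0.03,"turn":0,"hand":0.046}
    - {"dx":0,"dy":0,"dz":0.02,"turn":0,"hand":0.046}
    - {"dx":0,"dy":0,"dz":0.02,"turn":0,"hand":0.046}
    - {"dx":0,"dy":0,"dz":0,"turn":0,"hand":0.046}
    - {"dx":0,"dy":0,"dz":0,"turn":0,"hand":0.046}

```text
time_s: 41.7
tool_pos: [0.4953, 0.0569, 0.1953]
eef_rot: [-2.456, 1.958, -0.001]
force: [-0.0, 1.5, 0.6]
gripper_width: 0.0459
finger_force: 0.0
```

```bash
cat > pz.py <<'E'
import numpy as np
from bench import robot
ob=robot.observe(); o=np.array([.5085,-.0067,.14]); L=np.array([-.2181,.9759,0]); p=np.array(ob["tool_pos"]); d=p-o
c=p-L*.0095-o; x=np.array([.1542,-.6901,.7071]); z=np.array([-.1542,.6901,.7071]); y=np.array([.9759,.2181,0]); F=np.array(ob["force"])
print("t",ob["time_s"],p.round(4),"tip corner xyz mm",(np.array([c@x,c@y,c@z])*1e3).round(1),"F",np.array([F@x,F@y,F@z]).round(1),"w %.4f"%ob["gripper_width"])
E
python3 pz.py
```

```text
t 41.7 [0.4953 0.0569 0.1953] tip corner xyz mm [-0.1  1.  78.3] F [-0.6  0.3  1.4] w 0.0459
```

Emit:
drive_tool:
  plan:
    - {"dx":0.002,"dy":0.001,"dz":0.002,"turn":0,"hand":0.046}
    - {"dx":0.002,"dy":0,"dz":0.002,"turn":0,"hand":0.046}
    - {"dx":0.002,"dy":0,"dz":0.002,"turn":0,"hand":0.046}
    - {"dx":0.001,"dy":0,"dz":0.001,"turn":0,"hand":0.046}
    - {"dx":0.001,"dy":0,"dz":0.001,"turn":0,"hand":0.046}
    - {"dx":0,"dy":0,"dz":0,"turn":0,"hand":0.046}

```text
time_s: 42.3
tool_pos: [0.4956, 0.0484, 0.186]
eef_rot: [2.455, -1.959, -0.0]
force: [-0.7, 0.1, 0.3]
gripper_width: 0.0459
finger_force: 0.0
```

```bash
python3 pz.py
```

```text
t 42.3 [0.4956 0.0484 0.186 ] tip corner xyz mm [-0.8 -0.6 65.8] F [ 0.1 -0.7  0.4] w 0.0459
```

Emit:
drive_tool:
  plan:
    - {"dx":0.0007,"dy":0,"dz":0.0007,"turn":0,"hand":0.046}
    - {"dx":0.0007,"dy":0,"dz":0.0007,"turn":0,"hand":0.046}
    - {"dx":0.0007,"dy":0,"dz":0.0007,"turn":0,"hand":0.046}
    - {"dx":0,"dy":0,"dz":0,"turn":0,"hand":0.046}

```text
time_s: 42.7
tool_pos: [0.4961, 0.0465, 0.1839]
eef_rot: [2.456, -1.959, -0.0]
force: [0.0, 0.4, 0.2]
gripper_width: 0.0458
finger_force: 0.0
```

```bash
python3 pz.py
```

```text
t 42.7 [0.4961 0.0465 0.1839] tip corner xyz mm [-0.9 -0.5 63. ] F [-0.1  0.1  0.4] w 0.0458
```

Emit:
drive_tool:
  plan:
    - {"dx":0.0007,"dy":0,"dz":0.0007,"turn":0,"hand":0.046}
    - {"dx":0.0007,"dy":0,"dz":0.0007,"turn":0,"hand":0.046}
    - {"dx":0.0007,"dy":0,"dz":0.0007,"turn":0,"hand":0.046}
    - {"dx":0,"dy":0,"dz":0,"turn":0,"hand":0.046}

```text
time_s: 43.1
tool_pos: [0.4967, 0.0457, 0.1829]
eef_rot: [-2.454, 1.957, 0.001]
force: [-6.0, 8.0, 10.2]
gripper_width: 0.0457
finger_force: 6.9
```

```bash
python3 pz.py
```

```text
t 43.1 [0.4967 0.0457 0.1829] tip corner xyz mm [-0.9 -0.1 61.6] F [ 0.8 -4.1 13.6] w 0.0457
```

Emit:
drive_tool:
  plan:
    - {"dx":0.0007,"dy":0,"dz":0.0007,"turn":0,"hand":0.046}
    - {"dx":0.0005,"dy":0,"dz":0.0005,"turn":0,"hand":0.046}
    - {"dx":0,"dy":0,"dz":0,"turn":0,"hand":0.046}

```text
time_s: 43.4
tool_pos: [0.4969, 0.0455, 0.1827]
eef_rot: [-2.453, 1.956, 0.002]
force: [-13.1, 14.0, 19.1]
gripper_width: 0.0461
finger_force: 12.5
```

```bash
python3 pz.py
```

```text
t 43.4 [0.4969 0.0455 0.1827] tip corner xyz mm [-0.9  0.1 61.3] F [ 1.9 -9.7 25.2] w 0.0461
```

It's stiff at z ≈ 62 mm, so the pulley sits on the shoulder. I'll retreat along the axis and clear the scene.

Emit:
drive_tool:
  plan:
    - {"dx":-0.003,"dy":0,"dz":-0.003,"turn":0,"hand":0.046}
    - {"dx":-0.008,"dy":0,"dz":-0.008,"turn":0,"hand":0.046}
    - {"dx":0,"dy":0,"dz":-0.03,"turn":0,"hand":0.046}
    - {"dx":0,"dy":0,"dz":-0.04,"turn":0,"hand":0.046}
    - {"dx":0,"dy":0,"dz":-0.04,"turn":0,"hand":0.046}
    - {"dx":-0.04,"dy":0,"dz":0,"turn":0,"hand":0.046}
    - {"dx":-0.045,"dy":0,"dz":0,"turn":0,"hand":0.046}
    - {"dx":-0.045,"dy":0,"dz":0,"turn":0,"hand":0.046}
    - {"dx":-0.045,"dy":0,"dz":0,"turn":0,"hand":0.046}
    - {"dx":0,"dy":0,"dz":0,"turn":0,"hand":0.046}
    - {"dx":0,"dy":0,"dz":0,"turn":0,"hand":0.046}
    - {"dx":0,"dy":0,"dz":0,"turn":0,"hand":0.046}

```text
time_s: 44.6
tool_pos: [0.4555, 0.2243, 0.3017]
eef_rot: [2.455, -1.959, 0.0]
force: [-0.2, 0.5, 0.2]
gripper_width: 0.0461
finger_force: 0.0
```

Run:
```python
from h import *
from mark import mark
a=load("scene16"); b=snap("scene",17); d=np.abs(a["frame"].astype(int)-b["frame"]).sum(2)[170:212,318:358]; print("changed px near spindle",(d>60).sum())
for f in(a,b): print(mark(f,331.5,183.5,6))
from bench import robot
print(robot.observe()["tool_pos"]); print(robot.sign_off())
```

```text
changed px near spindle 0
(array([331.7195122, 183.7804878]), np.int64(4))
(array([331.69879518, 183.75903614]), np.int64(5))
[0.45564053 0.22392336 0.30181121]
the job is handed in; nothing more can be done
None
```

The key is seated in the slot and the pulley is on over it, pushed against the shoulder and released; I handed the job in at about 45 s, and no verdict came back. The camera views alone could not settle the last few millimetres. I judged the pulley home because pushing on the boss met stiff resistance about where a fully home boss should be.

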